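# Turn the weighing pan over and seat it on the counter scale

### The job

The scale's small weighing pan was left upside down on the counter. Lay it, still underside up, lengthwise and flat on the slope of the wooden turn-over stand with its lower end down in the groove and let go of it there; then push its upper end from behind so that it tips over off the slope and comes to lie open side up on the stand's landing board. Pick it up and set it gently down on the scale so that both pegs go into the sockets under the pan and it sits fully home, let go, and leave the tin, the jar and the scoop where they are.

Things in the scene. Friction and masses are not known exactly. Their poses are not given: they have to be found in the camera images.
- pan_center (a point): Middle, half-way up, of the loose grey plastic pan, about 150 g: 100 mm long (x), 64 wide (y), 20 high; grip it across the width. z points from closed underside to open side: down at the start (it lies on the counter), up at the end. Open side: hollow 10 mm deep inside 3 mm walls. Underside: flat, two sockets 11 mm wide, 8 deep, at x = +30 and -30 mm. Same if turned half round.
- stand_foot (a point): Fixed wooden turn-over stand, 120 mm wide (its y), z up: middle of the line where the slope meets the groove floor, 20 mm above the counter. The slope rises from here at 45 degrees towards the stand's +x, 66 mm long, shorter than the pan: its upper edge is 47 mm on in x and 47 mm higher, open behind. Towards -x the groove floor runs 24 mm to a 6 mm high step.
- stand_rest (a point): Where the pan's middle is when the pan lies on the slope, its length up the slope and its lower end at the foot. Its upper end then stands 34 mm (along the slope) past the slope's upper edge. Axes as for the foot.
- stand_landing (a point): Point on top of the stand's level landing board, on its centre line, about where the middle of the tipped pan comes to lie. The board begins at the groove's step, runs 130 mm towards -x, and is 26 mm above the counter. Axes as for the foot.
- scale_seat (a point): Fixed white counter scale (housing 130 by 120 mm): middle of the top of its raised black carrier, 84 mm (x) by 46 mm (y), 14 mm above the housing, 56 mm above the counter; the middle of the pan's underside belongs here. Two steel pegs 8 mm thick, 6.5 mm high, with tapered tips stand at x = +30 and -30 mm from it. z up, x along the line of pegs.
- tin: Bystander: closed metal tin, 64 mm wide, 90 mm high, origin under its middle. Not to be disturbed.
- jar: Bystander: closed amber jar, 70 mm wide, 110 mm high, origin under its middle. Not to be disturbed.
- scoop: Bystander: spoon-shaped scoop lying on the counter. Not to be disturbed.
There are look-alikes about, which are no part of the job. There is more than one size of the part that bears pan_center; the job needs the smallest.

How it is judged:
On the way, in this order (a step that is already met when the one before it is completed fails the run):
1. the pan lies upside down on the slope, lower end in the groove, let go (distance between pan_center and stand_rest below 0.02 m and angle between pan_center's own z axis and vertical between 2.2 and 2.5 rad and angle between the y axis of pan_center and the y axis of stand_foot, either way round below 0.2 rad and contact force between the fingers and pan below 0.1 N and linear speed of pan below 0.02 m/s), for 0.2 s.
2. the pan has been tipped over and lies open side up on the landing board (angle between pan_center's own z axis and vertical below 0.12 rad and contact force between pan and stand above 0.4 N and contact force between the fingers and pan below 0.1 N and horizontal distance between pan_center and stand_landing below 0.06 m and linear speed of pan below 0.02 m/s), for 0.2 s.
At the end, for the whole second after the job is handed in: The pan sits open side up on the scale's carrier with both pegs in its sockets: middle within 4 mm of the seat sideways, underside within 2.5 mm of the carrier, lengthwise along the line of pegs within 0.1 rad (either way round), level within 0.04 rad, at rest and let go (horizontal distance between pan_center and scale_seat below 0.004 m and z of pan_center in the frame of scale_seat between 0.007 and 0.0125 m and angle between the x axis of pan_center and the x axis of scale_seat, either way round below 0.1 rad and angle between pan_center's own z axis and vertical below 0.04 rad and contact force between the fingers and pan below 0.1 N and linear speed of pan below 0.02 m/s); the robot touches nothing.
It fails at once if the tin, the jar or the scoop is moved more than 20 mm (distance of any of tin, jar, scoop from where it was at the start of the episode above 0.02 m).
It fails at once if the pan is banged or forced onto the scale (over 45 N) (contact force between pan and scale above 45 N).
It also fails if it takes over 66 s, if anything falls off the work surface, if the arm or the gripper's body presses on something with over 40 N, if the wrist force passes 120 N, or if a joint passes its speed limit or range.

### The arm

A 6-joint arm with a two-finger parallel gripper is mounted at the origin on the work surface. World frame = base frame: x ahead of the robot, y to its left, z up, the work surface at z = 0. Lengths are in m, angles in rad, forces in N, time in s.
With the tool pointing down it reaches from about 0.325 to 0.775 m from the base axis. Payload 5.5 kg.
Tool frame: the origin (TCP) lies at the centre of the arm's flange, where the gripper is bolted on; the fingertips stand 173 mm ahead of it and the grasp point (between the pads) lies 155 mm ahead of it; z points along the fingers, y is the direction in which the jaws open and shut (so a half turn about z gives the same grasp; the last joint's range is limited). The gripper opens to 85 mm and grips with 20 to 120 N. Pads are 22 mm wide; open, the fingers measure 114 mm over their backs; the gripper's body (76 mm by 85 mm) begins 54 mm behind the grasp point. The pads swing forward as they close: fully open they stand 13 mm farther back than shut.
Start: joints at [1.144, 0.091, 1.231, -0, 1.82, -0.057], TCP at [0.217, 0.559, 0.405] pointing down, gripper open.
Joint ranges: [-2.87, 2.87], [-0.86, 2.18], [0.17, 2.46], [-1.51, 4.65], [0.06, 2.69], [-2.65, 2.65]. Speed limits (rad/s): [2.57, 2.57, 3.01, 3.14, 3.14, 3.14].

### API

Orientations are given as a 3x3 rotation matrix whose columns are the frame's x, y, z axes.
In Python, from station import get_obs, capture, camera_params, hand_in, cut_out, spot_point gives the robot as it stands.
- The arm moves only by the tool carry_out, never from a script. Its argument "moves" is a list of rows, each an object of numbers: "rx", "ry", "rz": the turn, a rotation vector about the tool's x, y, z in degrees; "x", "y", "z": the shift along the tool's x, y, z in cm; "grip": the opening, from -1 (shut) to 1 (fully open). A call has 1 to 5 rows; each row shifts and turns the pose as measured when the row begins, along the tool's axes as they then stand; what a row does not reach is not made up. A row lasts 1/12 s, in which the tool goes at most 41.7 mm and 7.16 degrees, less where a joint would pass 70% of its speed; a pose out of reach is approached as far as the arm can. A call with a gripper value outside its range is refused whole. The fingers move at their own pace and stop on an object; "squeeze" is the grip in N (left out, the last holds). Time passes only in rows, so rows that do not move let the fingers close. It gives the time, the measured TCP pose, the force and the opening at its end, in the units of the state.
- get_obs(): the state, without advancing time (a new reading comes with each control period).
- capture(name): name is "scene" or "top" or "wrist"; returns the picture (384x512x3 uint8, red, green, blue); there is no depth.
- camera_params(name): a dict with "K" (3x3 intrinsics, pixels), "R" (3x3) and "t" (3): a world point X has camera coordinates R X + t. Camera axes: x right, y down, z forward; pixel columns grow to the right and rows downward; lengths in m; the calibration is good to about 2 mm. A picture is of the moment at which its call begins: read the wrist's pose just before it. camera_params takes no time and is no camera call; for the wrist camera it gives the pose at the moment of the call.
- hand_in(): hands the job in, once; it reports no verdict.
Trained networks look in the newest picture that a camera, given by its name, has taken for a name from the list of things; names that differ only in an ending like _2 or _b are one class to them, and where a whole thing is asked for, a point or a joint stands for the part that bears it (a point fixed in the world has none). Each returns a list of dicts, best first, with "conf" (0 to 1); they miss things now and then, are a little off and sometimes report something else, mostly with a low value. They report only what shows in the picture. A call takes as long as a camera call. They do not tell look-alikes from the thing itself.
- cut_out(camera, name): "mask" (384x512 bool, what is visible of it) and "uv" ([column, row] in pixels, amid what is visible of it).
- spot_point(camera, name): "uv" ([column, row] in pixels: a listed point, or the origin of a listed thing).
The state is a dict: "t": time; "joint_positions": joint angles; "joint_velocities": joint speeds; "joint_efforts": joint torques, N m; "eef_pos": TCP position; "eef_rot": TCP orientation; "wrist_force": force on the tool from outside, world axes, zero at the start; "wrist_torque": the same for the moment, N m; "opening": opening from 0.0 (shut) to 1.0 (fully open).
Only numpy, scipy, OpenCV 4.12 (cv2) and the standard library are available. Lean on these libraries where they do the work, as an engineer would, in place of code of your own. Each camera call takes 0.05 s, during which the arm holds its last target.

## Working session

There is one attempt and no reset: what is moved stays moved. The work goes in short steps, Python scripts to look and compute and a tool call to move; the robot and the scene stay as the last step left them, time stands still between calls to the robot, and variables do not carry over. Pictures are saved under pics/ and viewed, and the job is handed in when it is done.

Besides the shell and the picture viewer there is one more tool, called after "Call:" as name(argument=value, ...) on one line, values as JSON. carry_out: Moves the arm, as the interface text tells. Its arguments: {"type":"object","properties":{"moves":{"type":"array"},"squeeze":{"type":"number"}},"required":["moves"]}

```bash
ls; mkdir -p pics; python3 - <<'E'
from station import *
import cv2,numpy as np
o=get_obs();print(o)
for n in ["scene","top"]:
    im=capture(n);cv2.imwrite(f"pics/{n}0.png",im[:,:,::-1])
    p=camera_params(n);print(n,p)
    for k in ["pan_center","stand_foot","stand_rest","stand_landing","scale_seat","tin","jar","scoop"]:
        print(k,[(np.round(d["uv"],1).tolist(),round(d["conf"],2)) for d in spot_point(n,k)])
E
```

```text
pics
{'t': 0.0, 'joint_positions': array([ 1.14429152e+00,  9.18349575e-02,  1.23192301e+00,  6.81177807e-06,
        1.81982528e+00, -5.66968433e-02]), 'joint_velocities': array([-0.00243274,  0.00030114, -0.00187425,  0.00096415, -0.00222837,
       -0.00072046]), 'joint_efforts': array([ 3.01498148e-04, -4.58740389e+01, -4.18023276e+01, -2.70047195e-06,
        1.16761343e-02, -3.66866414e-05]), 'eef_pos': array([0.21687744, 0.55947537, 0.40354389]), 'eef_rot': array([[-9.32397325e-01,  3.61434006e-01, -8.29501166e-04],
       [ 3.61434938e-01,  9.32395577e-01, -1.80953912e-03],
       [ 1.19394247e-04, -1.98702013e-03, -9.99998019e-01]]), 'wrist_force': array([ 0.1520002 ,  0.35313268, -0.37809989]), 'wrist_torque': array([ 0.00672621,  0.02475003, -0.01194841]), 'opening': 1.0015801575270882}
scene {'K': array([[408.18968337,   0.        , 250.21956529],
       [  0.        , 408.18968337, 184.87657478],
       [  0.        ,   0.        ,   1.        ]]), 'R': array([[ 0.27284139,  0.9620552 ,  0.00271412],
       [ 0.73008314, -0.20521462, -0.65181713],
       [-0.62652708,  0
[... 457 characters left out ...]
1.8], 0.38)]
top {'K': array([[484.41882277,   0.        , 257.24521931],
       [  0.        , 484.41882277, 193.09501691],
       [  0.        ,   0.        ,   1.        ]]), 'R': array([[-0.01304828, -0.99986571, -0.00991457],
       [-0.98397718,  0.01460295, -0.1776954 ],
       [ 0.17781632,  0.00743709, -0.98403559]]), 't': array([-0.04095591,  0.50055834,  1.17709909])}
pan_center [([397.1, 232.8], 0.85), ([330.4, 268.6], 0.83), ([339.9, 206.5], 0.75)]
stand_foot [([245.3, 167.5], 0.91)]
stand_rest [([245.7, 154.7], 0.74)]
stand_landing [([254.8, 198.0], 0.71)]
scale_seat [([141.7, 203.9], 0.83)]
tin [([144.4, 146.3], 0.93)]
jar [([141.7, 201.0], 0.5)]
scoop [([228.9, 120.9], 0.66)]
```

```bash
python3 - <<'E'
import cv2
for n in ["scene","top"]:
    im=cv2.imread(f"pics/{n}0.png");cv2.imwrite(f"pics/{n}0b.png",cv2.resize(im,(800,600),interpolation=cv2.INTER_CUBIC))
E
```

```text
(no output)
```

View pics/scene0b.png

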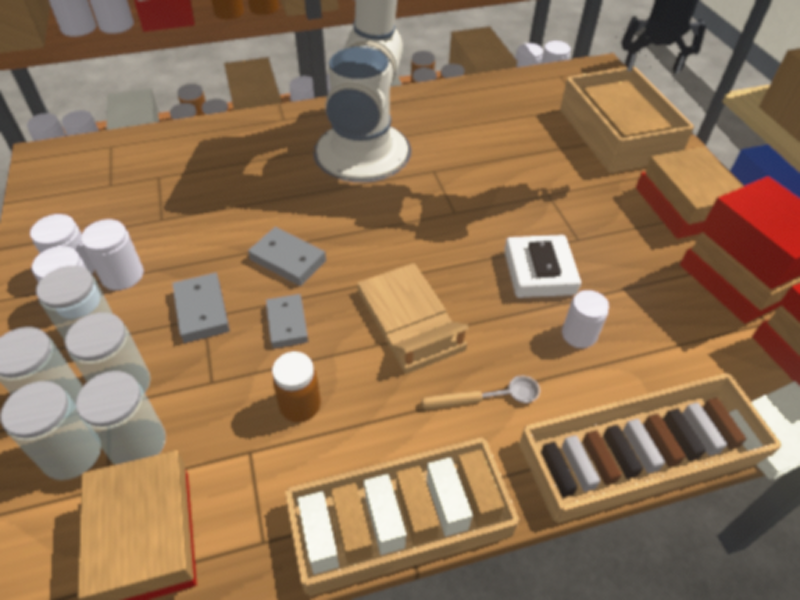

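View pics/top0b.png

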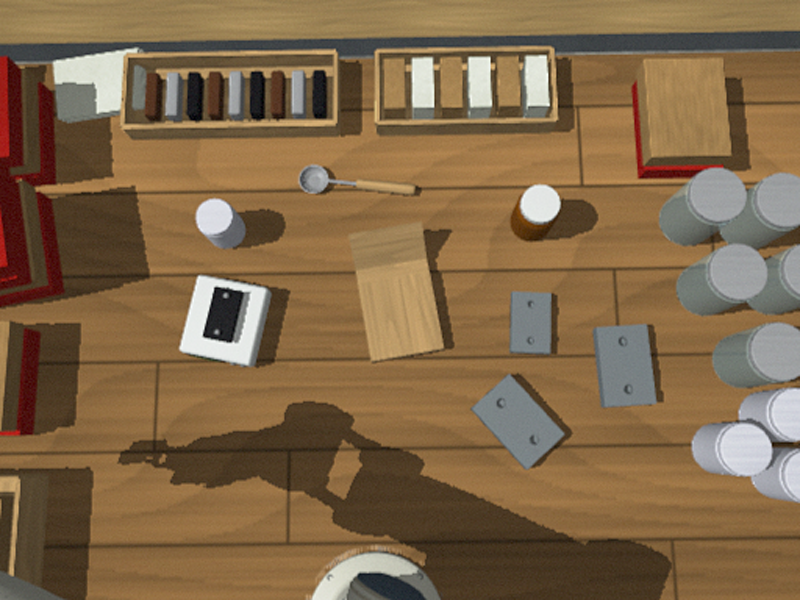

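```bash
python3 - <<'E'
import cv2,numpy as np
im=cv2.imread("pics/top0.png")
a=cv2.resize(im[130:240,215:295],None,fx=5,fy=5,interpolation=cv2.INTER_CUBIC)
b=cv2.resize(im[170:240,110:180],None,fx=5,fy=5,interpolation=cv2.INTER_CUBIC)
c=np.zeros((550,750,3),np.uint8);c[:550,:400]=a;c[:350,400:]=b
cv2.imwrite("pics/c1.png",c)
im=cv2.imread("pics/scene0.png")
a=cv2.resize(im[160:240,220:305],None,fx=5,fy=5,interpolation=cv2.INTER_CUBIC)
b=cv2.resize(im[140:200,315:380],None,fx=5,fy=5,interpolation=cv2.INTER_CUBIC)
c=np.zeros((400,750,3),np.uint8);c[:400,:425]=a;c[:300,425:]=b
cv2.imwrite("pics/c2.png",c)
E
```

```text
(no output)
```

View pics/c1.png

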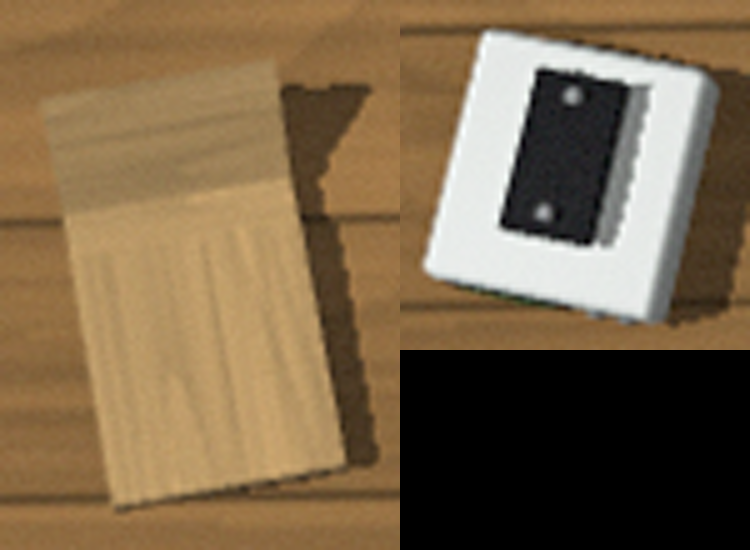

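View pics/c2.png

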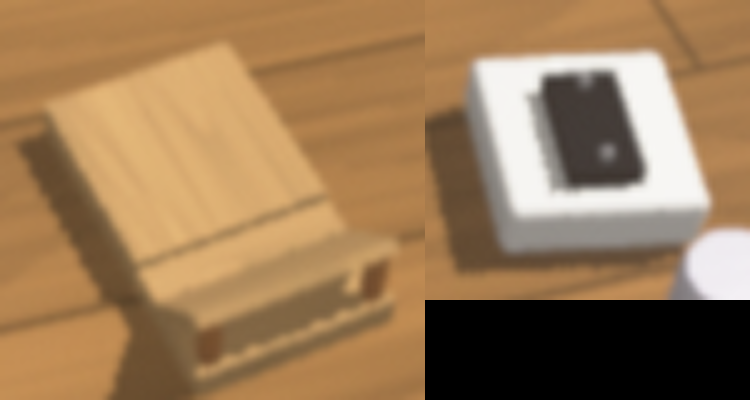

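```bash
cat > h.py <<'E'
from station import *
import cv2,numpy as np
from scipy.optimize import least_squares
P={n:camera_params(n) for n in ["scene","top"]}
def proj(n,X,p=None):
    p=p or P[n]; c=np.atleast_2d(X)@p["R"].T+p["t"]; q=c@p["K"].T; return q[:,:2]/q[:,2:]
def plane(n,uv,z,p=None):
    p=p or P[n]; uv=np.atleast_2d(uv); r=np.c_[uv,np.ones(len(uv))]@np.linalg.inv(p["K"]).T@p["R"]
    c=-p["R"].T@p["t"]; return c+r*((z-c[2])/r[:,2])[:,None]
def place(model,pose):
    x,y,a=pose; c,s=np.cos(a),np.sin(a); return np.asarray(model)@np.array([[c,-s,0],[s,c,0],[0,0,1]]).T+[x,y,0]
def fit(obs,x0):
    f=lambda q:np.concatenate([(proj(n,place(m,q))-uv).ravel() for n,m,uv in obs])
    r=least_squares(f,x0,loss='soft_l1',x_scale=[.01,.01,.1]);return r.x,f(r.x)
E
python3 - <<'E'
from h import *
t=np.array([[42,100],[272,60],[68,215],[288,180],[115,508],[345,465]])/5+[215,130]-.4
mt=np.array([[47,60,67],[47,-60,67],[0,60,20],[0,-60,20],[-154,60,26],[-154,-60,26]])/1e3
s=np.array([[45,105],[228,42],[138,265],[325,195],[165,310],[398,242]])/5+[220,160]-.4
ms=np.array([[-154,-60,26],[-154,60,26],[-24,-60,26],[-24,60,26],[47,-60,67],[47,60,67]])/1e3
for obs in ([("top",mt,t)],[("scene",ms,s)],[("top",mt,t),("scene",ms,s)]):
    x,r=fit(obs,[.55,.03,.1]);print("stand",x.round(4),r.round(1))
m=np.array([[30,0,62.5],[-30,0,62.5],])/1e3
t=np.array([[572,96],[544,212]])/5+[110-80,170]-.4
s=np.array([[608,152],[587,82]])/5+[315-85,140]-.4
for obs in ([("top",m,t)],[("scene",m,s)],[("top",m,t),("scene",m,s)]):
    x,r=fit(obs,[.5,.2,-.1]);print("scale",x.round(4),r.round(1))
for n in P:
  capture(n)
  for k,z in [("pan_center",.01),("tin",0.045),("jar",.055),("scoop",0.01)]:
    for d in cut_out(n,k):
        mk=d["mask"].astype(np.uint8); print(n,k,round(d["conf"],2),np.round(d["uv"]),mk.sum(),plane(n,d["uv"],z)[0].round(3), cv2.minAreaRect(np.argwhere(mk)[:,::-1].astype(np.float32)))
E
```

```text
stand [ 0.5692 -0.0298  0.1645] [-0.2  1.   0.7  0.8 -1.   0.1  0.5 -1.  -0.4 -0.5  0.2 -0.3]
stand [ 0.5669 -0.0323  0.1432] [ 0.1 -0.5  0.1  0.1 -0.9 -0.4  0.2 -0.   4.6  1.2 -1.2 -0.1]
stand [ 0.5683 -0.0306  0.1583] [ 0.2  1.2  1.2  1.2 -0.7  0.3  0.9 -0.5 -0.5 -0.2  0.2  0.3  0.2  0.2
 -0.1  0.4 -0.1  0.2  0.7  0.   5.8  1.7 -0.3 -0.2]
scale [ 0.4827  0.2404 -0.2064] [ 0.  -0.1 -0.   0.1]
scale [ 0.4849  0.2389 -0.2259] [ 0.   0.3 -0.  -0.3]
scale [ 0.4832  0.24   -0.2146] [ 0.3 -0.3  0.  -0.1  0.2 -0.2 -0.  -0.8]
scene pan_center 0.63 [184. 203.] 670 [ 0.459 -0.257  0.01 ] ((182.86036682128906, 205.0886993408203), (31.083332061767578, 23.281784057617188), 79.3803482055664)
scene pan_center 0.6 [128. 196.] 1173 [ 0.389 -0.41   0.01 ] ((127.60588836669922, 196.4764862060547), (39.15595245361328, 31.346452713012695), 77.47119140625)
scene pan_center 0.6 [184. 163.] 1054 [ 0.304 -0.228  0.01 ] ((183.70001220703125, 163.10000610351562), (46.06299591064453, 26.385601043701172), 26.56505012512207)
scene jar 0.68 [264. 201.] 2765 [ 0.548 -0.044  0.055] ((265.42926025390625, 200.3545227
[... 960 characters left out ...]
0371094, 53.32245635986328), 14.42077350616455)
top pan_center 0.64 [397. 234.] 1857 [ 0.396 -0.402  0.01 ] ((399.65753173828125, 234.24658203125), (53.07518768310547, 36.53498840332031), 83.9909896850586)
top pan_center 0.58 [339. 207.] 1001 [ 0.466 -0.257  0.01 ] ((339.0, 206.5), (39.0, 26.0), 90.0)
top tin 0.92 [139. 143.] 744 [0.636 0.255 0.045] ((141.25, 142.75), (33.941123962402344, 24.748737335205078), 45.0)
top jar 0.67 [344. 138.] 839 [ 0.638 -0.272  0.055] ((342.5000305175781, 137.0), (27.577163696289062, 36.06244659423828), 45.0)
top scoop 0.6 [213. 120.] 577 [0.706 0.067 0.01 ] ((228.05084228515625, 114.95085144042969), (74.12303924560547, 17.097625732421875), 0.9548412561416626)
```

```bash
cat >> h.py <<'E'
from scipy.spatial.transform import Rotation as Ro
def toolR(yaw,pitch=0):
    # yaw = world angle of 'pan x' axis; tool y = pan y ; tool z down, pitched toward +x by pitch
    c,s=np.cos(yaw),np.sin(yaw); ex=np.array([c,s,0]); ey=np.array([-s,c,0]); ez=np.array([0,0,1.])
    z=np.sin(pitch)*ex-np.cos(pitch)*ez; return np.c_[np.cross(ey,z),ey,z]
def go(pos,R):
    o=get_obs(); p=o["eef_pos"];Rc=o["eef_rot"]
    print("now",p.round(4),"rotvec deg",np.rad2deg(Ro.from_matrix(Rc.T@R).as_rotvec()).round(2),
     "| shift in current tool axes cm",(100*Rc.T@(pos-p)).round(2),"| shift in target axes cm",(100*R.T@(pos-p)).round(2))
E
python3 - <<'E'
from h import *
im=cv2.imread("pics/top0.png")
a=cv2.resize(im[180:235,315:365],None,fx=8,fy=8,interpolation=cv2.INTER_CUBIC)
im=cv2.imread("pics/scene0.png")
b=cv2.resize(im[180:230,160:205],None,fx=8,fy=8,interpolation=cv2.INTER_CUBIC)
c=np.zeros((440,760,3),np.uint8);c[:440,:400]=a;c[:400,400:]=b
cv2.imwrite("pics/c3.png",c)
go(np.array([.463,-.257,.36]),toolR(0))
E
```

```text
now [0.2169 0.5594 0.4047] rotvec deg [  0.    -0.   -21.19] | shift in current tool axes cm [-52.46 -67.23   4.47] | shift in target axes cm [-24.61 -81.64   4.47]
```

View pics/c3.png

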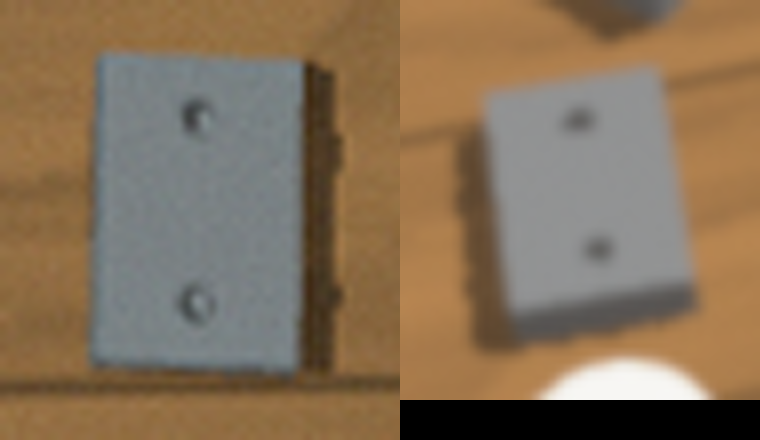

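```bash
python3 - <<'E'
from h import *
t=np.array([[100,53],[304,62],[300,370],[92,362],[198,118],[197,303]])/8+[315,180]-.44
mt=np.array([[50,32,20],[50,-32,20],[-50,-32,20],[-50,32,20],[30,0,20],[-30,0,20]])/1e3
s=np.array([[85,92],[258,68],[295,285],[112,312],[178,120],[199,249]])/8+[160,180]-.44
ms=np.array([[-50,-32,20],[-50,32,20],[50,32,20],[50,-32,20],[-30,0,20],[30,0,20]])/1e3
for obs in ([("top",mt,t)],[("scene",ms,s)],[("top",mt,t),("scene",ms,s)]):
    x,r=fit(obs,[.46,-.25,0]);print("pan",x.round(4),r.round(1))
E
```

```text
pan [ 0.4681 -0.2573 -0.0592] [ 0.2 -0.  -0.4 -0.1 -0.4  0.1  0.4 -0.1  0.2  0.  -0.   0.1]
pan [ 0.466  -0.2584 -0.0612] [-0.   0.3  0.3 -0.3  0.1 -0.6 -0.2  0.   0.1  0.2 -0.2  0.3]
pan [ 0.4674 -0.2578 -0.0606] [ 0.4  0.2 -0.2  0.2 -0.2  0.3  0.6  0.2  0.5  0.3  0.2  0.3  0.3  0.6
  0.5  0.1  0.4 -0.2  0.1  0.4  0.4  0.5  0.1  0.6]
```

Call:
carry_out(moves=[{"rz": -7, "x": -2, "y": -2.5, "grip": 1}, {"rz": -7, "x": -1, "y": -3.5}, {"rz": -7, "x": -1, "y": -3.5}, {"y": -3.8, "x": -1}, {"y": -3.8, "x": -1}])

```text
invalid input at $.moves[0]: expected keys rx, ry, rz, x, y, z, grip
```

Call:
carry_out(moves=[{"rx": 0, "ry": 0, "rz": -6, "x": -2, "y": -2.5, "z": 0, "grip": 1}, {"rx": 0, "ry": 0, "rz": -6, "x": -1.5, "y": -3.5, "z": 0, "grip": 1}, {"rx": 0, "ry": 0, "rz": -6, "x": -1.5, "y": -3.8, "z": 0, "grip": 1}, {"rx": 0, "ry": 0, "rz": 0, "x": -1.5, "y": -3.8, "z": 0, "grip": 1}, {"rx": 0, "ry": 0, "rz": 0, "x": -1.5, "y": -3.8, "z": 0, "grip": 1}])

```text
t: 1.82
eef_pos: [0.2663, 0.3742, 0.3997]
eef_rot: [[-1.0, 0.03, -0.004], [0.03, 1.0, -0.004], [0.004, -0.004, -1.0]]
wrist_force: [1.1, -0.4, 0.5]
opening: 1.0
```

Call:
carry_out(moves=[{"rx": 0, "ry": 0, "rz": 0, "x": -1.5, "y": -3.8, "z": 0, "grip": 1}, {"rx": 0, "ry": 0, "rz": 0, "x": -1.5, "y": -3.8, "z": 0, "grip": 1}, {"rx": 0, "ry": 0, "rz": 0, "x": -1.5, "y": -3.8, "z": 0, "grip": 1}, {"rx": 0, "ry": 0, "rz": 0, "x": -1.5, "y": -3.8, "z": 0, "grip": 1}, {"rx": 0, "ry": 0, "rz": 0, "x": -1.5, "y": -3.8, "z": 0, "grip": 1}])

```text
t: 2.23
eef_pos: [0.3339, 0.1769, 0.4007]
eef_rot: [[-1.0, 0.026, -0.0], [0.026, 1.0, -0.002], [-0.0, -0.002, -1.0]]
wrist_force: [1.7, -0.7, -0.1]
opening: 0.997
```

Call:
carry_out(moves=[{"rx": 0, "ry": 0, "rz": 0, "x": -1.5, "y": -3.8, "z": 0, "grip": 1}, {"rx": 0, "ry": 0, "rz": 0, "x": -1.5, "y": -3.8, "z": 0, "grip": 1}, {"rx": 0, "ry": 0, "rz": 0, "x": -1.5, "y": -3.8, "z": 0, "grip": 1}, {"rx": 0, "ry": 0, "rz": 0, "x": -1.5, "y": -3.8, "z": 0, "grip": 1}, {"rx": 0, "ry": 0, "rz": 0, "x": -1.5, "y": -3.8, "z": 0, "grip": 1}])

```text
t: 2.65
eef_pos: [0.4016, -0.0204, 0.4033]
eef_rot: [[-1.0, 0.024, 0.008], [0.024, 1.0, -0.001], [-0.008, -0.001, -1.0]]
wrist_force: [0.5, 1.1, 0.4]
opening: 0.996
```

```bash
python3 - <<'E'
from h import *
print(get_obs()["t"]); go(np.array([.467,-.258,.36]),toolR(-.06))
E
```

```text
2.65
now [ 0.4016 -0.0204  0.4033] rotvec deg [-0.05  0.46  2.04] | shift in current tool axes cm [ -7.08 -23.59   4.41] | shift in target axes cm [ -7.95 -23.32   4.33]
```

Call:
carry_out(moves=[{"rx": 0, "ry": 0.5, "rz": 2, "x": -1.3, "y": -3.9, "z": 0.7, "grip": 1}, {"rx": 0, "ry": 0, "rz": 0, "x": -1.3, "y": -3.9, "z": 0.7, "grip": 1}, {"rx": 0, "ry": 0, "rz": 0, "x": -1.3, "y": -3.9, "z": 0.7, "grip": 1}, {"rx": 0, "ry": 0, "rz": 0, "x": -1.3, "y": -3.9, "z": 0.7, "grip": 1}, {"rx": 0, "ry": 0, "rz": 0, "x": -1.3, "y": -3.9, "z": 0.7, "grip": 1}])

```text
t: 3.07
eef_pos: [0.4533, -0.2201, 0.3728]
eef_rot: [[-0.998, 0.063, 0.008], [0.063, 0.998, -0.003], [-0.008, -0.002, -1.0]]
wrist_force: [0.3, 0.4, 0.3]
opening: 1.002
```

Call:
carry_out(moves=[{"rx": 0, "ry": 0, "rz": 0, "x": -1.3, "y": -3.8, "z": 0.7, "grip": 1}, {"rx": 0, "ry": 0, "rz": 0, "x": 0, "y": 0, "z": 0, "grip": 1}])

```text
t: 3.23
eef_pos: [0.4638, -0.2654, 0.3621]
eef_rot: [[-0.998, 0.069, 0.004], [0.069, 0.998, -0.003], [-0.004, -0.003, -1.0]]
wrist_force: [0.4, -0.2, -0.5]
opening: 0.999
```

```bash
python3 - <<'E'
from h import *
print(get_obs()["t"]); go(np.array([.467,-.258,.36]),toolR(-.06))
p=camera_params("wrist"); o=get_obs(); im=capture("wrist"); cv2.imwrite("pics/w1.png",im[:,:,::-1])
print(p["K"]); R=o["eef_rot"]; print("cam in tool", R.T@(-p["R"].T@p["t"]-o["eef_pos"]), (p["R"]@R).round(3))
print([(d["uv"],d["conf"]) for d in spot_point("wrist","pan_center")])
mt=np.array([[50,32,20],[50,-32,20],[-50,-32,20],[-50,32,20],[30,0,20],[-30,0,20]])/1e3
print(proj("wrist",place(mt,[.4674,-.2578,-.06]),p))
E
```

```text
3.2333
now [ 0.4638 -0.2654  0.3621] rotvec deg [-0.15  0.24 -0.52] | shift in current tool axes cm [-0.26  0.76  0.21] | shift in target axes cm [-0.27  0.76  0.21]
[[340.96015362   0.         261.84199203]
 [  0.         340.96015362 189.74491498]
 [  0.           0.           1.        ]]
cam in tool [6.99265222e-02 4.67831732e-05 3.05601589e-02] [[-0.001  1.    -0.   ]
 [-0.961 -0.001 -0.276]
 [-0.276  0.     0.961]]
[([99.7, 97.1], 0.95), ([272.5, 167.5], 0.81)]
[[304.01294039 220.77814213]
 [238.52026152 221.35061571]
 [235.23258525 117.07308634]
 [306.74249807 116.33688056]
 [271.19807019 201.62178455]
 [271.02900226 139.08354558]]
```

View pics/w1.png

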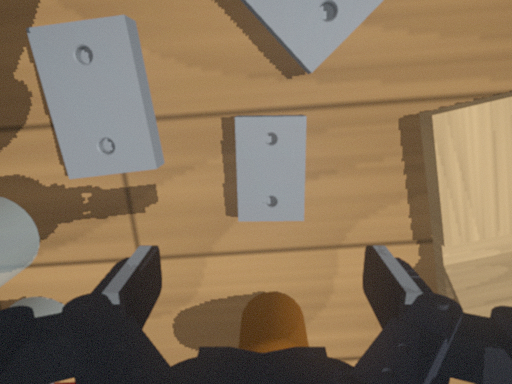

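Call:
carry_out(moves=[{"rx": 0, "ry": 0.2, "rz": -0.5, "x": -0.3, "y": 0.7, "z": 2, "grip": 1}, {"rx": 0, "ry": 0, "rz": 0, "x": 0, "y": 0, "z": 3.5, "grip": 1}, {"rx": 0, "ry": 0, "rz": 0, "x": 0, "y": 0, "z": 3.5, "grip": 1}, {"rx": 0, "ry": 0, "rz": 0, "x": 0, "y": 0, "z": 3, "grip": 1}, {"rx": 0, "ry": 0, "rz": 0, "x": 0, "y": 0, "z": 2.5, "grip": 1}])

```text
t: 3.75
eef_pos: [0.4703, -0.2508, 0.229]
eef_rot: [[-0.998, 0.053, 0.024], [0.053, 0.999, -0.012], [-0.025, -0.011, -1.0]]
wrist_force: [0.1, -0.2, -0.3]
opening: 1.002
```

Call:
carry_out(moves=[{"rx": 0, "ry": 0, "rz": 0, "x": 0, "y": 0, "z": 0, "grip": 1}])

```text
t: 3.83
eef_pos: [0.469, -0.2484, 0.224]
eef_rot: [[-0.999, 0.051, 0.018], [0.051, 0.999, -0.007], [-0.018, -0.006, -1.0]]
wrist_force: [-1.1, -0.0, -1.7]
opening: 0.999
```

```bash
python3 - <<'E'
from h import *
print(get_obs()["t"]); go(np.array([.4674,-.2578,.175]),toolR(-.06))
im=capture("wrist"); cv2.imwrite("pics/w2.png",im[:,:,::-1])
E
```

```text
3.8333
now [ 0.469  -0.2484  0.224 ] rotvec deg [-0.35  1.03  0.5 ] | shift in current tool axes cm [ 0.2  -0.91  4.9 ] | shift in target axes cm [ 0.11 -0.95  4.9 ]
```

View pics/w2.png

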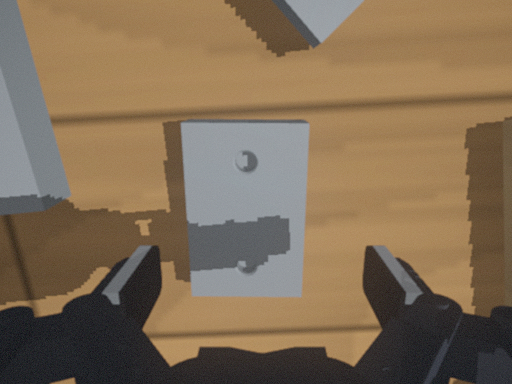

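Call:
carry_out(moves=[{"rx": -0.3, "ry": 1, "rz": 0.5, "x": 0.1, "y": -0.9, "z": 1, "grip": 1}, {"rx": 0, "ry": 0, "rz": 0, "x": 0, "y": 0, "z": 1, "grip": 1}, {"rx": 0, "ry": 0, "rz": 0, "x": 0, "y": 0, "z": 1, "grip": 1}, {"rx": 0, "ry": 0, "rz": 0, "x": 0, "y": 0, "z": 0, "grip": 1}])

```text
t: 4.22
eef_pos: [0.4705, -0.2579, 0.2035]
eef_rot: [[-0.998, 0.058, 0.012], [0.058, 0.998, -0.009], [-0.013, -0.008, -1.0]]
wrist_force: [-0.7, 0.0, -0.3]
opening: 0.997
```

```bash
python3 - <<'E'
from h import *
print(get_obs()["t"]); go(np.array([.4674,-.2578,.175]),toolR(-.06))
E
```

```text
4.2167
now [ 0.4705 -0.2579  0.2035] rotvec deg [-0.45  0.74  0.12] | shift in current tool axes cm [0.34 0.02 2.84] | shift in target axes cm [ 0.31 -0.01  2.85]
```

Call:
carry_out(moves=[{"rx": -0.4, "ry": 0.7, "rz": 0, "x": 0.3, "y": 0, "z": 1, "grip": 1}, {"rx": 0, "ry": 0, "rz": 0, "x": 0, "y": 0, "z": 1, "grip": 1}, {"rx": 0, "ry": 0, "rz": 0, "x": 0, "y": 0, "z": 0.5, "grip": 1}, {"rx": 0, "ry": 0, "rz": 0, "x": 0, "y": 0, "z": 0, "grip": 1}])

```text
t: 4.55
eef_pos: [0.4679, -0.2585, 0.178]
eef_rot: [[-0.998, 0.059, 0.002], [0.059, 0.998, -0.002], [-0.002, -0.002, -1.0]]
wrist_force: [-0.1, -0.9, 0.9]
opening: 1.001
```

```bash
python3 - <<'E'
from h import *
print(get_obs()["t"]); go(np.array([.4674,-.2578,.175]),toolR(-.06))
E
```

```text
4.55
now [ 0.4679 -0.2585  0.178 ] rotvec deg [-0.1   0.14  0.08] | shift in current tool axes cm [0.06 0.07 0.3 ] | shift in target axes cm [0.06 0.07 0.3 ]
```

Call:
carry_out(moves=[{"rx": 0, "ry": 0, "rz": 0, "x": 0, "y": 0, "z": 0.3, "grip": 1}, {"rx": 0, "ry": 0, "rz": 0, "x": 0, "y": 0, "z": 0, "grip": 1}])

```text
t: 4.72
eef_pos: [0.4678, -0.2585, 0.1741]
eef_rot: [[-0.998, 0.059, 0.002], [0.059, 0.998, -0.001], [-0.002, -0.001, -1.0]]
wrist_force: [-0.2, -0.2, -0.4]
opening: 1.004
```

Call:
carry_out(moves=[{"rx": 0, "ry": 0, "rz": 0, "x": 0, "y": 0, "z": 0.2, "grip": 1}, {"rx": 0, "ry": 0, "rz": 0, "x": 0, "y": 0, "z": 0, "grip": 1}])

```text
t: 4.88
eef_pos: [0.4679, -0.2585, 0.1722]
eef_rot: [[-0.998, 0.059, 0.002], [0.059, 0.998, -0.001], [-0.002, -0.001, -1.0]]
wrist_force: [-0.1, 0.5, 0.0]
opening: 1.002
```

Call:
carry_out(moves=[{"rx": 0, "ry": 0, "rz": 0, "x": 0, "y": 0, "z": 0.3, "grip": 1}, {"rx": 0, "ry": 0, "rz": 0, "x": 0, "y": 0, "z": 0, "grip": 1}])

```text
t: 5.05
eef_pos: [0.4681, -0.2586, 0.1694]
eef_rot: [[-0.998, 0.059, 0.003], [0.059, 0.998, -0.002], [-0.003, -0.002, -1.0]]
wrist_force: [0.3, 0.0, -0.5]
opening: 1.002
```

Call:
carry_out(moves=[{"rx": 0, "ry": 0, "rz": 0, "x": 0, "y": 0, "z": 0.2, "grip": 1}, {"rx": 0, "ry": 0, "rz": 0, "x": 0, "y": 0, "z": 0, "grip": 0.45}, {"rx": 0, "ry": 0, "rz": 0, "x": 0, "y": 0, "z": 0, "grip": 0.2}, {"rx": 0, "ry": 0, "rz": 0, "x": 0, "y": 0, "z": 0, "grip": 0.2}, {"rx": 0, "ry": 0, "rz": 0, "x": 0, "y": 0, "z": 0, "grip": 0.2}], squeeze=35)

```text
t: 5.47
eef_pos: [0.4683, -0.2586, 0.1679]
eef_rot: [[-0.998, 0.059, 0.004], [0.059, 0.998, -0.002], [-0.004, -0.002, -1.0]]
wrist_force: [0.3, -0.5, -0.9]
opening: 0.744
```

```bash
python3 - <<'E'
from h import *
print(get_obs()["t"],get_obs()["opening"]); go(np.array([.4674,-.2578,.175]),toolR(-.06))
im=capture("wrist"); cv2.imwrite("pics/w3.png",im[:,:,::-1])
E
```

```text
5.4667 0.7435640594117306
now [ 0.4683 -0.2586  0.1679] rotvec deg [-0.11  0.22  0.08] | shift in current tool axes cm [ 0.09  0.08 -0.71] | shift in target axes cm [ 0.1   0.08 -0.71]
```

View pics/w3.png

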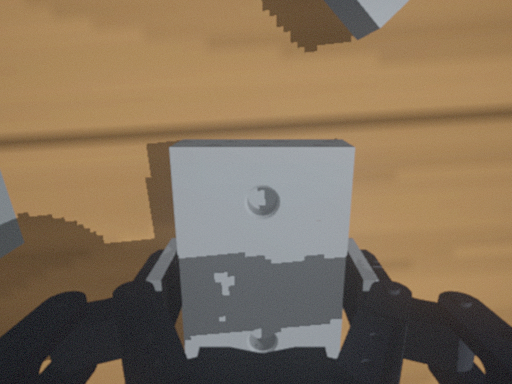

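Call:
carry_out(moves=[{"rx": 0, "ry": 0, "rz": 0, "x": 0, "y": 0, "z": -1, "grip": 0.2}, {"rx": 0, "ry": 0, "rz": 0, "x": 0, "y": 0, "z": -2, "grip": 0.2}, {"rx": 0, "ry": 0, "rz": 0, "x": 0, "y": 0, "z": -3, "grip": 0.2}, {"rx": 0, "ry": 0, "rz": 0, "x": 0, "y": 0, "z": -3, "grip": 0.2}, {"rx": 0, "ry": 0, "rz": 0, "x": 0, "y": 0, "z": -3, "grip": 0.2}])

```text
t: 5.93
eef_pos: [0.4655, -0.2569, 0.2823]
eef_rot: [[-0.998, 0.059, -0.015], [0.059, 0.998, 0.009], [0.015, 0.009, -1.0]]
wrist_force: [0.8, 0.1, -2.2]
opening: 0.737
```

Call:
carry_out(moves=[{"rx": 0, "ry": -3, "rz": -2, "x": 0.5, "y": 2, "z": -1, "grip": 0.2}, {"rx": 0, "ry": -6, "rz": -3, "x": 0.5, "y": 2.5, "z": 0, "grip": 0.2}, {"rx": 0, "ry": -6, "rz": -3, "x": 0, "y": 2.5, "z": 0, "grip": 0.2}, {"rx": 0, "ry": -6, "rz": -3, "x": 0, "y": 2.5, "z": 0, "grip": 0.2}, {"rx": 0, "ry": -6, "rz": -2, "x": 0, "y": 2.5, "z": 0, "grip": 0.2}])

```text
t: 6.35
eef_pos: [0.4526, -0.1374, 0.305]
eef_rot: [[-0.871, -0.163, 0.464], [-0.168, 0.985, 0.031], [-0.462, -0.051, -0.885]]
wrist_force: [0.0, -0.4, -1.7]
opening: 0.738
```

```bash
cat >> h.py <<'E'
ST=np.array([.5685,-.0305,.16])
def slope(s,n,yaw=ST[2]):  # pan centre on slope: s beyond rest up the slope, n off normal
    q=.5**.5; l=.05+s; m=.01+n
    return place([[l*q-m*q,0,.02+l*q+m*q]],ST)[0]
def goslope(s,n,pitch=45):
    R=toolR(ST[2],np.deg2rad(pitch)); go(slope(s,n)-R@np.array([.0009,0,.158]),R)
E
python3 - <<'E'
from h import *
o=get_obs();print(o["t"],o["opening"],o["eef_pos"]); goslope(.004,.06)
E
```

```text
6.35 0.7382651295413584 [ 0.45255988 -0.13735748  0.305016  ]
now [ 0.4526 -0.1374  0.305 ] rotvec deg [ -2.25 -17.43   1.92] | shift in current tool axes cm [2.89 9.12 7.56] | shift in target axes cm [5.37 8.7  6.65]
```

Call:
carry_out(moves=[{"rx": -1, "ry": -6, "rz": 1, "x": 0, "y": 3, "z": 0, "grip": 0.2}, {"rx": -1, "ry": -6, "rz": 1, "x": 0, "y": 3, "z": 0, "grip": 0.2}, {"rx": 0, "ry": -5, "rz": 0, "x": 1, "y": 2.5, "z": 0, "grip": 0.2}, {"rx": 0, "ry": 0, "rz": 0, "x": 2, "y": 0, "z": 2, "grip": 0.2}, {"rx": 0, "ry": 0, "rz": 0, "x": 0, "y": 0, "z": 0, "grip": 0.2}])

```text
t: 6.77
eef_pos: [0.4275, -0.0471, 0.2709]
eef_rot: [[-0.685, -0.161, 0.711], [-0.114, 0.987, 0.114], [-0.72, -0.003, -0.694]]
wrist_force: [-1.1, -0.4, -4.4]
opening: 0.74
```

```bash
python3 - <<'E'
from h import *
o=get_obs();print(o["t"],o["opening"],o["eef_pos"]); goslope(.004,.05)
im=capture("wrist"); cv2.imwrite("pics/w4.png",im[:,:,::-1])
im=capture("scene"); cv2.imwrite("pics/s4.png",cv2.resize(im[110:270,180:380,::-1],None,fx=4,fy=3.75))
E
```

```text
6.7667 0.7402642758125515 [ 0.4274966  -0.04713154  0.27088491]
now [ 0.4275 -0.0471  0.2709] rotvec deg [-0.04  1.02  0.17] | shift in current tool axes cm [ 2.33 -0.59  5.93] | shift in target axes cm [ 2.22 -0.6   5.97]
```

View pics/w4.png

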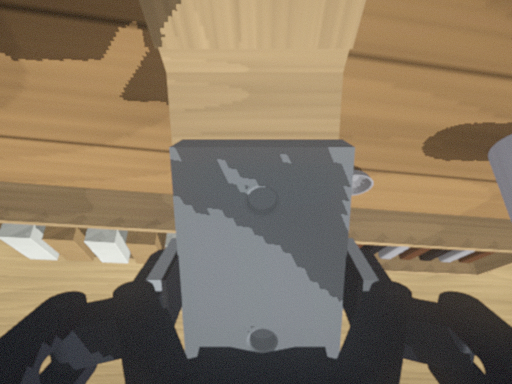

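View pics/s4.png

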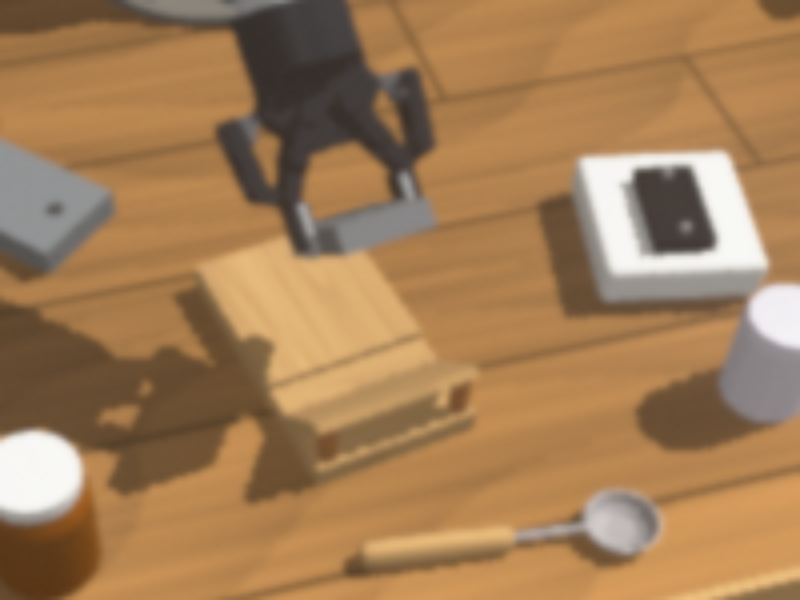

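Call:
carry_out(moves=[{"rx": 0, "ry": 1, "rz": 0, "x": 0.4, "y": -0.6, "z": 3, "grip": 0.2}, {"rx": 0, "ry": 0, "rz": 0, "x": 0.9, "y": 0, "z": 2, "grip": 0.2}, {"rx": 0, "ry": 0, "rz": 0, "x": 0.9, "y": 0, "z": 1, "grip": 0.2}, {"rx": 0, "ry": 0, "rz": 0, "x": 0, "y": 0, "z": 0, "grip": 0.2}])

```text
t: 7.2
eef_pos: [0.4622, -0.0533, 0.23]
eef_rot: [[-0.684, -0.156, 0.713], [-0.117, 0.988, 0.103], [-0.72, -0.013, -0.694]]
wrist_force: [-0.1, 0.4, -2.6]
opening: 0.74
```

```bash
python3 - <<'E'
from h import *
o=get_obs();print(o["t"],o["opening"],o["eef_pos"],o["wrist_force"]); goslope(.004,.00)
im=capture("wrist"); cv2.imwrite("pics/w5.png",im[:,:,::-1])
im=capture("scene"); cv2.imwrite("pics/s5.png",cv2.resize(im[110:270,180:380,::-1],None,fx=4,fy=3.75))
E
```

```text
7.2 0.7398522324648307 [ 0.46220781 -0.05326942  0.22996308] [-0.05131008  0.39730554 -2.62212238]
now [ 0.4622 -0.0533  0.23  ] rotvec deg [-0.66  1.07  0.37] | shift in current tool axes cm [1.78 0.63 5.68] | shift in target axes cm [1.68 0.55 5.72]
```

View pics/w5.png

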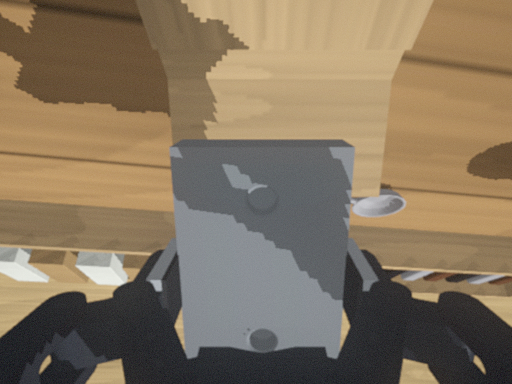

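View pics/s5.png

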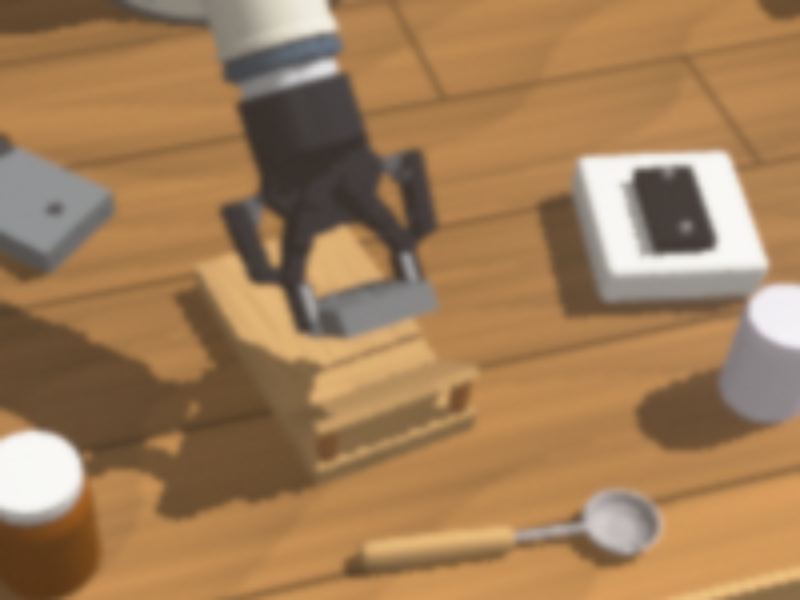

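Call:
carry_out(moves=[{"rx": -0.5, "ry": 1, "rz": 0.3, "x": 0.5, "y": 0.5, "z": 1.5, "grip": 0.2}, {"rx": 0, "ry": 0, "rz": 0, "x": 0.5, "y": 0, "z": 1.5, "grip": 0.2}, {"rx": 0, "ry": 0, "rz": 0, "x": 0.3, "y": 0, "z": 0.5, "grip": 0.2}, {"rx": 0, "ry": 0, "rz": 0, "x": 0, "y": 0, "z": 0, "grip": 0.2}])

```text
t: 7.63
eef_pos: [0.481, -0.0484, 0.2082]
eef_rot: [[-0.686, -0.155, 0.711], [-0.114, 0.988, 0.105], [-0.718, -0.008, -0.696]]
wrist_force: [-0.2, -0.1, -2.4]
opening: 0.74
```

```bash
python3 - <<'E'
from h import *
o=get_obs();print(o["t"],o["opening"],o["eef_pos"],o["wrist_force"]); goslope(.004,.00)
im=capture("wrist"); cv2.imwrite("pics/w6.png",im[:,:,::-1])
E
```

```text
7.6333 0.7396215430920066 [ 0.48100877 -0.04837942  0.20815693] [-0.2471483  -0.07099184 -2.39126479]
now [ 0.481  -0.0484  0.2082] rotvec deg [-0.52  0.91  0.16] | shift in current tool axes cm [1.55 0.4  2.79] | shift in target axes cm [1.51 0.37 2.81]
```

View pics/w6.png

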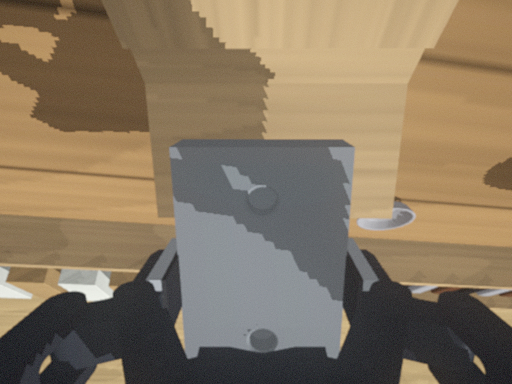

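Call:
carry_out(moves=[{"rx": -0.5, "ry": 1, "rz": 0, "x": 0.8, "y": 0.4, "z": 1, "grip": 0.2}, {"rx": 0, "ry": 0.3, "rz": 0, "x": 0.6, "y": 0, "z": 0.5, "grip": 0.2}, {"rx": 0, "ry": 0.3, "rz": 0, "x": 0.4, "y": 0, "z": 0, "grip": 0.2}, {"rx": 0, "ry": 0, "rz": 0, "x": 0, "y": 0, "z": 0, "grip": 0.2}])

```text
t: 8.02
eef_pos: [0.4788, -0.0453, 0.1875]
eef_rot: [[-0.704, -0.161, 0.692], [-0.118, 0.987, 0.11], [-0.701, -0.004, -0.713]]
wrist_force: [-0.3, -0.4, -1.6]
opening: 0.743
```

```bash
python3 - <<'E'
from h import *
o=get_obs();print(o["t"],o["opening"],o["eef_pos"],o["wrist_force"]); goslope(.004,.00)
im=capture("wrist"); cv2.imwrite("pics/w7.png",im[:,:,::-1])
E
```

```text
8.0167 0.7425431395277766 [ 0.47883589 -0.04530657  0.18752219] [-0.33063894 -0.35049149 -1.55210379]
now [ 0.4788 -0.0453  0.1875] rotvec deg [-0.11 -0.52  0.22] | shift in current tool axes cm [-0.08  0.04  1.47] | shift in target axes cm [-0.07  0.03  1.47]
```

View pics/w7.png

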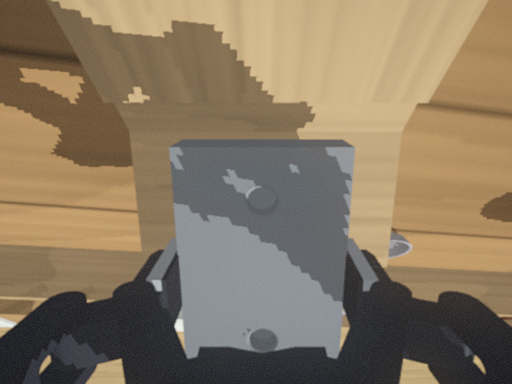

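```bash
python3 - <<'E'
from h import *
p=camera_params("wrist")
print(proj("wrist",place(np.array([[-24,60,26],[-24,-60,26],[0,60,20],[0,-60,20],[47,60,67],[47,-60,67]])/1e3,ST),p).round(0))
E
```

```text
[[426. 103.]
 [104. 102.]
 [400. 132.]
 [129. 131.]
 [385. 267.]
 [143. 266.]]
```

Call:
carry_out(moves=[{"rx": 0, "ry": -0.5, "rz": 0.2, "x": 0, "y": 0, "z": 0.5, "grip": 0.2}, {"rx": 0, "ry": 0, "rz": 0, "x": 0, "y": 0, "z": 0.4, "grip": 0.2}, {"rx": 0, "ry": 0, "rz": 0, "x": 0, "y": 0, "z": 0, "grip": 0.2}])

```text
t: 8.32
eef_pos: [0.4858, -0.0445, 0.1819]
eef_rot: [[-0.695, -0.157, 0.701], [-0.112, 0.988, 0.11], [-0.71, -0.002, -0.704]]
wrist_force: [-0.5, 0.7, -1.4]
opening: 0.74
```

```bash
python3 - <<'E'
from h import *
o=get_obs();print(o["t"],o["opening"],o["eef_pos"],o["wrist_force"]); goslope(.00,.00)
E
```

```text
8.3167 0.7395864868033419 [ 0.48579767 -0.04447722  0.18191549] [-0.45160488  0.72227899 -1.35665472]
now [ 0.4858 -0.0445  0.1819] rotvec deg [-0.18  0.21  0.  ] | shift in current tool axes cm [0.43 0.06 0.58] | shift in target axes cm [0.43 0.06 0.58]
```

Call:
carry_out(moves=[{"rx": 0, "ry": 0.2, "rz": 0, "x": 0.2, "y": 0, "z": 0.3, "grip": 0.2}, {"rx": 0, "ry": 0, "rz": 0, "x": 0.1, "y": 0, "z": 0.1, "grip": 0.2}, {"rx": 0, "ry": 0, "rz": 0, "x": 0, "y": 0, "z": 0, "grip": 0.2}])

```text
t: 8.57
eef_pos: [0.4869, -0.0443, 0.1765]
eef_rot: [[-0.698, -0.157, 0.698], [-0.113, 0.988, 0.11], [-0.707, -0.002, -0.707]]
wrist_force: [0.6, -0.2, -1.7]
opening: 0.739
```

Call:
carry_out(moves=[{"rx": 0, "ry": 0, "rz": 0, "x": 0, "y": 0, "z": 0.1, "grip": 0.2}, {"rx": 0, "ry": 0, "rz": 0, "x": 0, "y": 0, "z": 0, "grip": 0.2}])

```text
t: 8.73
eef_pos: [0.4873, -0.0443, 0.1766]
eef_rot: [[-0.699, -0.159, 0.697], [-0.114, 0.987, 0.11], [-0.706, -0.003, -0.708]]
wrist_force: [-0.3, -1.0, -1.6]
opening: 0.741
```

```bash
python3 - <<'E'
from h import *
o=get_obs();print(o["t"],o["opening"],o["eef_pos"],o["wrist_force"]); goslope(.00,.00)
E
```

```text
8.7333 0.7411339316440737 [ 0.48733269 -0.04434606  0.17655184] [-0.31423037 -0.9681689  -1.5608018 ]
now [ 0.4873 -0.0443  0.1766] rotvec deg [-0.13 -0.09  0.07] | shift in current tool axes cm [0.16 0.07 0.09] | shift in target axes cm [0.16 0.07 0.09]
```

Call:
carry_out(moves=[{"rx": 0, "ry": 0, "rz": 0, "x": 0.1, "y": 0, "z": 0.15, "grip": 0.2}, {"rx": 0, "ry": 0, "rz": 0, "x": 0, "y": 0, "z": 0, "grip": 0.2}])

```text
t: 8.9
eef_pos: [0.4876, -0.0445, 0.1771]
eef_rot: [[-0.698, -0.16, 0.698], [-0.115, 0.987, 0.111], [-0.706, -0.003, -0.708]]
wrist_force: [0.2, -0.1, -2.7]
opening: 0.743
```

Call:
carry_out(moves=[{"rx": 0, "ry": 0, "rz": 0, "x": 0.1, "y": 0, "z": 0.1, "grip": 0.2}, {"rx": 0, "ry": 0, "rz": 0, "x": 0, "y": 0, "z": 0, "grip": 0.2}])

```text
t: 9.07
eef_pos: [0.4878, -0.0447, 0.177]
eef_rot: [[-0.697, -0.16, 0.699], [-0.116, 0.987, 0.111], [-0.708, -0.004, -0.706]]
wrist_force: [0.7, 0.8, -1.3]
opening: 0.743
```

```bash
python3 - <<'E'
from h import *
o=get_obs();print(o["t"],o["opening"],o["eef_pos"],o["wrist_force"]); goslope(.00,.00)
im=capture("scene"); cv2.imwrite("pics/s8.png",cv2.resize(im[110:270,180:380,::-1],None,fx=4,fy=3.75))
E
```

```text
9.0667 0.7432141221589452 [ 0.48780729 -0.04465445  0.17698273] [ 0.66861941  0.78215773 -1.30295626]
now [ 0.4878 -0.0447  0.177 ] rotvec deg [-0.12  0.06  0.18] | shift in current tool axes cm [0.22 0.11 0.09] | shift in target axes cm [0.22 0.11 0.09]
```

View pics/s8.png

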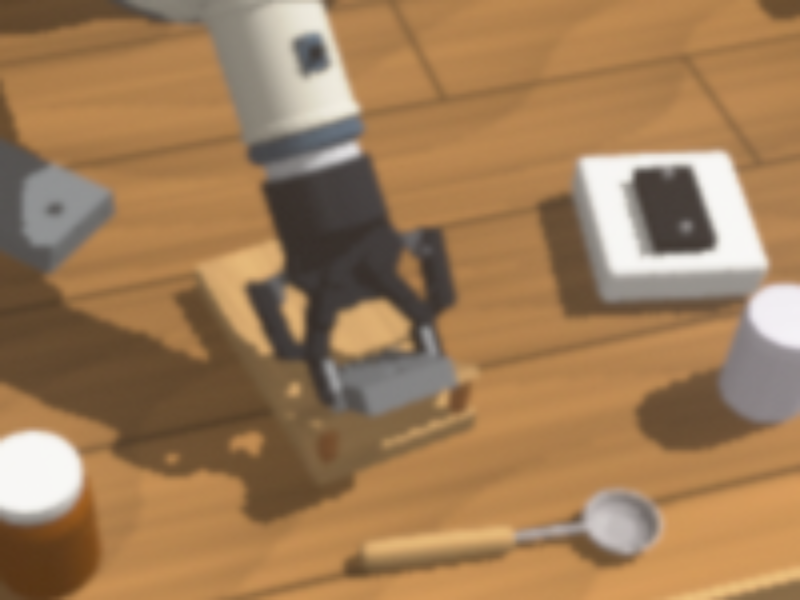

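Call:
carry_out(moves=[{"rx": 0, "ry": 0, "rz": 0, "x": 0.3, "y": 0, "z": 0.25, "grip": 0.2}, {"rx": 0, "ry": 0, "rz": 0, "x": 0.1, "y": 0, "z": 0.1, "grip": 0.2}])

```text
t: 9.28
eef_pos: [0.4878, -0.0449, 0.1766]
eef_rot: [[-0.694, -0.163, 0.701], [-0.118, 0.987, 0.112], [-0.71, -0.005, -0.704]]
wrist_force: [-17.3, -2.7, 5.7]
opening: 0.739
```

```bash
python3 - <<'E'
from h import *
o=get_obs();print(o["t"],o["opening"],o["eef_pos"],o["wrist_force"]); goslope(.00,.00)
E
```

```text
9.2833 0.738812349943825 [ 0.48783122 -0.04489748  0.17664182] [-17.30907129  -2.74421911   5.70051102]
now [ 0.4878 -0.0449  0.1766] rotvec deg [-0.05  0.26  0.32] | shift in current tool axes cm [0.19 0.14 0.07] | shift in target axes cm [0.19 0.14 0.07]
```

Call:
carry_out(moves=[{"rx": 0, "ry": 0, "rz": 0, "x": 0, "y": 0, "z": -0.05, "grip": 0.2}, {"rx": 0, "ry": 0, "rz": 0, "x": 0, "y": 0, "z": 0, "grip": 0.6}, {"rx": 0, "ry": 0, "rz": 0, "x": 0, "y": 0, "z": 0, "grip": 1}, {"rx": 0, "ry": 0, "rz": 0, "x": 0, "y": 0, "z": 0, "grip": 1}, {"rx": 0, "ry": 0, "rz": 0, "x": 0, "y": 0, "z": 0, "grip": 1}])

```text
t: 9.7
eef_pos: [0.4882, -0.0453, 0.1788]
eef_rot: [[-0.691, -0.161, 0.705], [-0.117, 0.987, 0.111], [-0.713, -0.006, -0.701]]
wrist_force: [-0.2, -1.0, -0.1]
opening: 0.999
```

```bash
python3 - <<'E'
from h import *
o=get_obs();print(o["t"],o["opening"],o["eef_pos"],o["wrist_force"]); goslope(.00,.00)
p=camera_params("wrist");im=capture("wrist"); cv2.imwrite("pics/w9.png",im[:,:,::-1])
q=.5**.5
f=lambda l,w,m:[l*q-m*q,w,.02+l*q+m*q]
print(proj("wrist",place([f(0,.032,.02),f(0,-.032,.02),f(.1,.032,.02),f(.1,-.032,.02),f(.02,0,.02),f(.08,0,.02)],ST),p).round())
E
```

```text
9.7 0.9991948380515173 [ 0.48820717 -0.0453029   0.17878545] [-0.24281724 -0.9540016  -0.12189539]
now [ 0.4882 -0.0453  0.1788] rotvec deg [-0.16  0.52  0.34] | shift in current tool axes cm [0.37 0.18 0.2 ] | shift in target axes cm [0.37 0.18 0.2 ]
[[362. 134.]
 [177. 133.]
 [342. 368.]
 [192. 368.]
 [269. 189.]
 [267. 329.]]
```

View pics/w9.png

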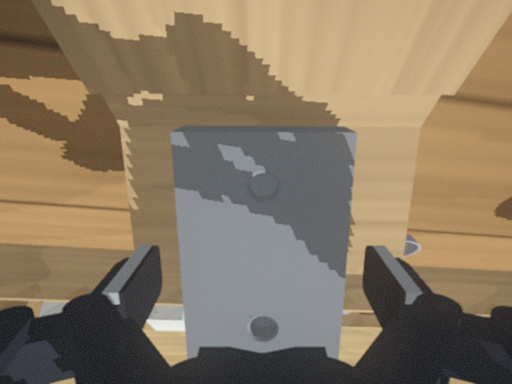

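Call:
carry_out(moves=[{"rx": 0, "ry": 0, "rz": 0, "x": 0, "y": 0.1, "z": -0.8, "grip": 1}, {"rx": 0, "ry": 0, "rz": 0, "x": 0, "y": 0, "z": -1.5, "grip": 1}, {"rx": 0, "ry": 0, "rz": 0, "x": 0, "y": 0, "z": -2.5, "grip": 1}, {"rx": 0, "ry": 0, "rz": 0, "x": 0, "y": 0, "z": -3, "grip": 1}, {"rx": 0, "ry": 0, "rz": 0, "x": 0, "y": 0, "z": -3, "grip": 1}])

```text
t: 10.17
eef_pos: [0.4104, -0.0553, 0.2494]
eef_rot: [[-0.701, -0.164, 0.694], [-0.116, 0.986, 0.116], [-0.704, 0.0, -0.71]]
wrist_force: [0.3, 0.2, 1.1]
opening: 1.001
```

Call:
carry_out(moves=[{"rx": 0, "ry": 6, "rz": 0, "x": -2, "y": 0, "z": -2, "grip": 0.5}, {"rx": 0, "ry": 6, "rz": 0, "x": -2, "y": 0, "z": -2, "grip": 0}, {"rx": 0, "ry": 6, "rz": 0, "x": -2, "y": 0, "z": -2, "grip": -1}, {"rx": 0, "ry": 6, "rz": 0, "x": -2, "y": 0, "z": -2, "grip": -1}, {"rx": 0, "ry": 6, "rz": 0, "x": -2, "y": 0, "z": -2, "grip": -1}])

```text
t: 10.58
eef_pos: [0.4316, -0.0507, 0.3865]
eef_rot: [[-0.96, -0.154, 0.233], [-0.15, 0.988, 0.035], [-0.235, -0.002, -0.972]]
wrist_force: [-1.0, 0.6, 0.1]
opening: 0.302
```

```bash
python3 - <<'E'
from h import *
o=get_obs();print(o["t"],o["opening"],o["eef_pos"],o["wrist_force"])
go(place([[.125,0,.34]],ST)[0],toolR(ST[2]))
im=capture("scene"); cv2.imwrite("pics/s10.png",cv2.resize(im[110:270,180:380,::-1],None,fx=4,fy=3.75))
E
```

```text
10.5833 0.301579521100081 [ 0.4316429  -0.05072022  0.38648309] [-1.02425641  0.62753976  0.09712276]
now [ 0.4316 -0.0507  0.3865] rotvec deg [-0.14 13.6  -0.3 ] | shift in current tool axes cm [-24.5   -0.03  10.71] | shift in target axes cm [-26.33  -0.18   4.65]
```

View pics/s10.png

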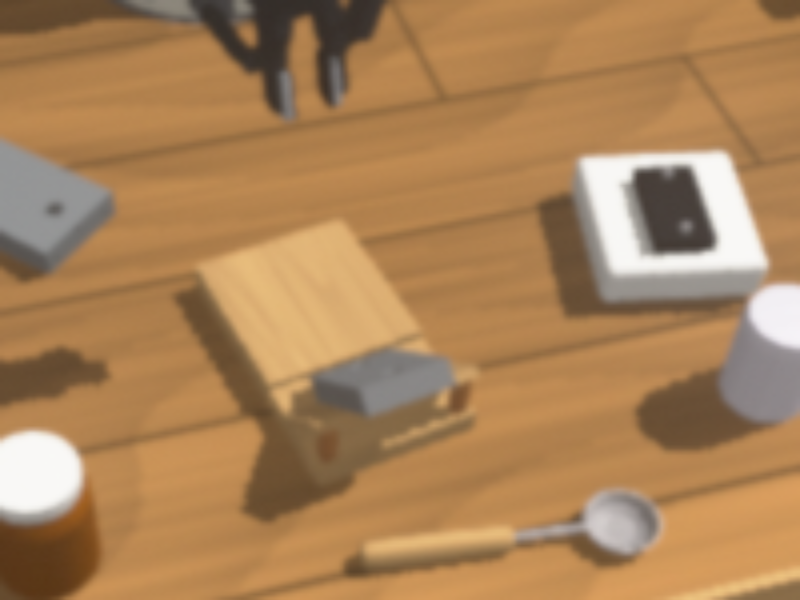

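Call:
carry_out(moves=[{"rx": 0, "ry": 5, "rz": 0, "x": -2.5, "y": 0, "z": 0, "grip": -1}, {"rx": 0, "ry": 5, "rz": 0, "x": -3, "y": 0, "z": 0, "grip": -1}, {"rx": 0, "ry": 3, "rz": 0, "x": -4, "y": 0, "z": 0, "grip": -1}, {"rx": 0, "ry": 0, "rz": 0, "x": -4, "y": 0, "z": 0, "grip": -1}, {"rx": 0, "ry": 0, "rz": 0, "x": -4, "y": 0, "z": 0, "grip": -1}])

```text
t: 11.05
eef_pos: [0.6079, -0.0219, 0.407]
eef_rot: [[-0.988, -0.154, 0.006], [-0.154, 0.988, -0.005], [-0.005, -0.006, -1.0]]
wrist_force: [0.1, 0.1, 1.1]
opening: 0.001
```

Call:
carry_out(moves=[{"rx": 0, "ry": 0, "rz": 0, "x": -4, "y": 0, "z": 0, "grip": -1}, {"rx": 0, "ry": 0, "rz": 0, "x": -3, "y": 0, "z": 0, "grip": -1}, {"rx": 0, "ry": 0, "rz": 0, "x": 0, "y": 0, "z": 0, "grip": -1}])

```text
t: 11.3
eef_pos: [0.6865, -0.0087, 0.3986]
eef_rot: [[-0.988, -0.157, 0.002], [-0.157, 0.988, -0.003], [-0.001, -0.003, -1.0]]
wrist_force: [1.0, 0.0, -0.8]
opening: 0.004
```

```bash
python3 - <<'E'
from h import *
o=get_obs();print(o["t"],o["opening"],o["eef_pos"],o["wrist_force"])
go(place([[.125,0,.261]],ST)[0],toolR(ST[2]))
E
```

```text
11.3 0.004310236766331785 [ 0.68649298 -0.00866496  0.39859831] [ 0.99259593  0.04082986 -0.77580608]
now [ 0.6865 -0.0087  0.3986] rotvec deg [-0.18  0.08 -0.12] | shift in current tool axes cm [-0.48 -0.23 13.76] | shift in target axes cm [-0.5  -0.28 13.76]
```

Call:
carry_out(moves=[{"rx": 0, "ry": 0, "rz": 0, "x": -0.6, "y": -0.2, "z": 3, "grip": -1}, {"rx": 0, "ry": 0, "rz": 0, "x": 0, "y": 0, "z": 3, "grip": -1}, {"rx": 0, "ry": 0, "rz": 0, "x": 0, "y": 0, "z": 3, "grip": -1}, {"rx": 0, "ry": 0, "rz": 0, "x": 0, "y": 0, "z": 2, "grip": -1}, {"rx": 0, "ry": 0, "rz": 0, "x": 0, "y": 0, "z": 0, "grip": -1}])

```text
t: 11.72
eef_pos: [0.6966, -0.009, 0.2802]
eef_rot: [[-0.987, -0.16, 0.004], [-0.16, 0.987, -0.001], [-0.004, -0.001, -1.0]]
wrist_force: [-0.7, -0.7, -0.8]
opening: -0.002
```

```bash
python3 - <<'E'
from h import *
o=get_obs();print(o["t"],o["opening"],o["eef_pos"],o["wrist_force"])
go(place([[.115,0,.253]],ST)[0],toolR(ST[2]))
E
```

```text
11.7167 -0.002195979578293809 [ 0.69659764 -0.00895446  0.28019495] [-0.66404062 -0.74938476 -0.78732937]
now [ 0.6966 -0.009   0.2802] rotvec deg [-0.07  0.2   0.04] | shift in current tool axes cm [ 1.5  -0.08  2.71] | shift in target axes cm [ 1.49 -0.09  2.72]
```

Call:
carry_out(moves=[{"rx": 0, "ry": 0, "rz": 0, "x": 0, "y": 0, "z": 1.5, "grip": -1}, {"rx": 0, "ry": 0, "rz": 0, "x": 0, "y": 0, "z": 1.1, "grip": -1}, {"rx": 0, "ry": 0, "rz": 0, "x": 0, "y": 0, "z": 0, "grip": -1}])

```text
t: 11.97
eef_pos: [0.6962, -0.0091, 0.2537]
eef_rot: [[-0.987, -0.16, 0.004], [-0.16, 0.987, 0.0], [-0.004, -0.0, -1.0]]
wrist_force: [0.3, 0.4, -0.0]
opening: 0.001
```

```bash
python3 - <<'E'
from h import *
o=get_obs();print(o["t"],o["opening"],o["eef_pos"],o["wrist_force"])
go(place([[.115,0,.253]],ST)[0],toolR(ST[2]))
p=camera_params("wrist");im=capture("wrist"); cv2.imwrite("pics/w11.png",im[:,:,::-1])
im=capture("scene"); cv2.imwrite("pics/s11.png",cv2.resize(im[110:270,180:380,::-1],None,fx=4,fy=3.75))
E
```

```text
11.9667 0.001020866538747566 [ 0.69620628 -0.00907578  0.25369272] [ 0.30723488  0.38413875 -0.02957173]
now [ 0.6962 -0.0091  0.2537] rotvec deg [-0.03  0.21  0.05] | shift in current tool axes cm [ 1.45 -0.08  0.06] | shift in target axes cm [ 1.45 -0.08  0.07]
```

View pics/w11.png

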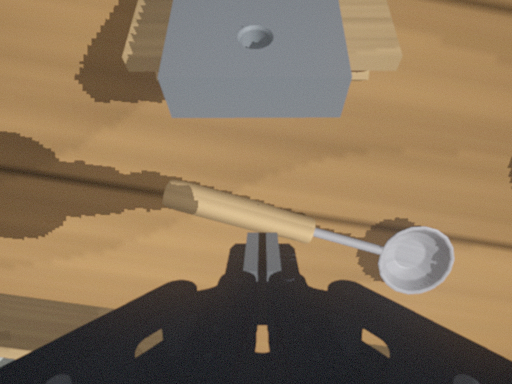

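View pics/s11.png

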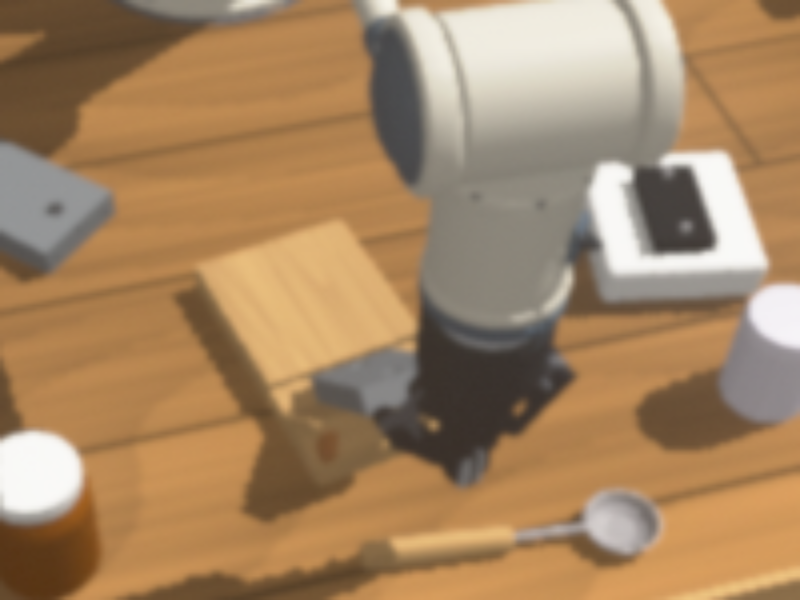

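Call:
carry_out(moves=[{"rx": 0, "ry": 0, "rz": 0, "x": 1.2, "y": 0, "z": 0, "grip": -1}, {"rx": 0, "ry": 0, "rz": 0, "x": 1.2, "y": 0, "z": 0, "grip": -1}, {"rx": 0, "ry": 0, "rz": 0, "x": 1.2, "y": 0, "z": 0, "grip": -1}, {"rx": 0, "ry": 0, "rz": 0, "x": 1, "y": 0, "z": 0, "grip": -1}, {"rx": 0, "ry": 0, "rz": 0, "x": 1, "y": 0, "z": 0, "grip": -1}])

```text
t: 12.48
eef_pos: [0.642, -0.0182, 0.2666]
eef_rot: [[-0.987, -0.161, 0.023], [-0.161, 0.987, -0.001], [-0.023, -0.004, -1.0]]
wrist_force: [-0.3, 0.7, 0.6]
opening: 0.002
```

Call:
carry_out(moves=[{"rx": 0, "ry": 0, "rz": 0, "x": 1, "y": 0, "z": 0, "grip": -1}, {"rx": 0, "ry": 0, "rz": 0, "x": 1, "y": 0, "z": 0, "grip": -1}])

```text
t: 12.65
eef_pos: [0.6234, -0.0213, 0.2745]
eef_rot: [[-0.986, -0.161, 0.041], [-0.161, 0.987, -0.001], [-0.04, -0.007, -0.999]]
wrist_force: [7.7, 2.1, 10.6]
opening: -0.0
```

```bash
python3 - <<'E'
from h import *
o=get_obs();print(o["t"],o["opening"],o["eef_pos"],o["wrist_force"])
go(place([[.0,0,.253]],ST)[0],toolR(ST[2]))
p=camera_params("wrist");im=capture("wrist"); cv2.imwrite("pics/w12.png",im[:,:,::-1])
im=capture("scene"); cv2.imwrite("pics/s12.png",cv2.resize(im[110:270,180:380,::-1],None,fx=4,fy=3.75))
E
```

```text
12.65 -2.712061474844984e-05 [ 0.62343758 -0.02130465  0.27448241] [ 7.73965485  2.05178173 10.59418252]
now [ 0.6234 -0.0213  0.2745] rotvec deg [-0.41  2.29  0.12] | shift in current tool axes cm [ 5.65 -0.01  1.92] | shift in target axes cm [ 5.57 -0.03  2.15]
```

View pics/w12.png

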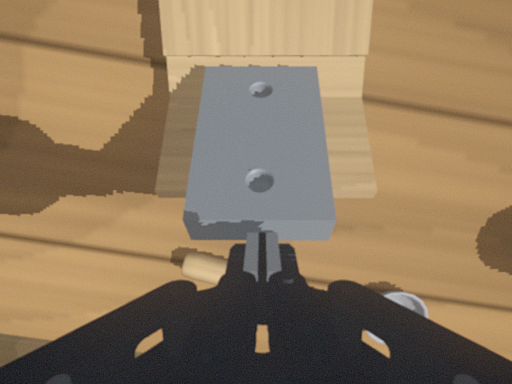

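View pics/s12.png

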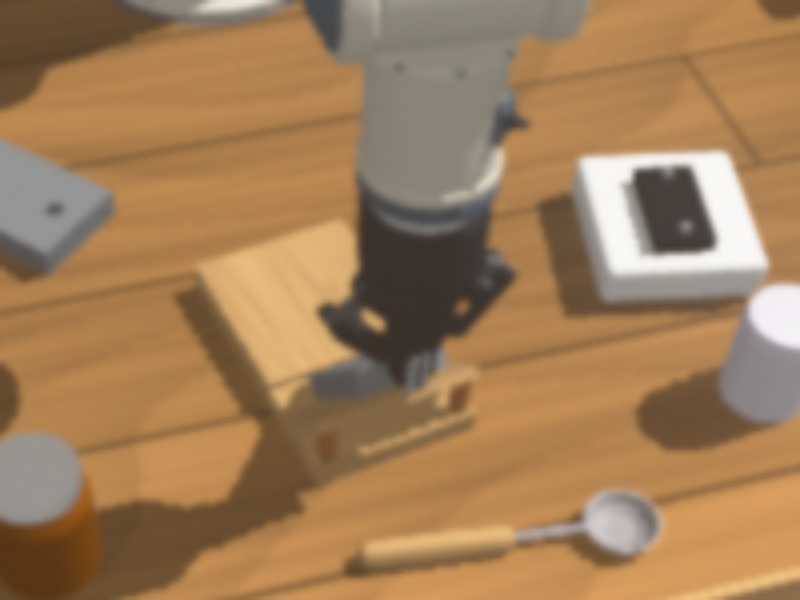

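Call:
carry_out(moves=[{"rx": 0, "ry": 1, "rz": 0, "x": -1.5, "y": 0, "z": 0, "grip": -1}, {"rx": 0, "ry": 1, "rz": 0, "x": -1.5, "y": 0, "z": 0.3, "grip": -1}, {"rx": 0, "ry": 0, "rz": 0, "x": -0.7, "y": 0, "z": 0.5, "grip": -1}, {"rx": 0, "ry": 0, "rz": 0, "x": 0, "y": 0, "z": 0, "grip": -1}])

```text
t: 13.08
eef_pos: [0.661, -0.0156, 0.2769]
eef_rot: [[-0.987, -0.16, 0.017], [-0.16, 0.987, -0.008], [-0.015, -0.01, -1.0]]
wrist_force: [-0.5, 0.2, 0.1]
opening: -0.003
```

```bash
python3 - <<'E'
from h import *
o=get_obs();print(o["t"],o["opening"],o["eef_pos"],o["wrist_force"])
go(place([[.1,0,.251]],ST)[0],toolR(ST[2]))
p=camera_params("wrist");im=capture("wrist"); cv2.imwrite("pics/w13.png",im[:,:,::-1])
E
```

```text
13.0833 -0.0029957859403337856 [ 0.66098361 -0.01556923  0.27689265] [-0.46334946  0.24547262  0.12519671]
now [ 0.661  -0.0156  0.2769] rotvec deg [-0.6   0.87  0.06] | shift in current tool axes cm [-0.59  0.03  2.6 ] | shift in target axes cm [-0.63 -0.    2.59]
```

View pics/w13.png

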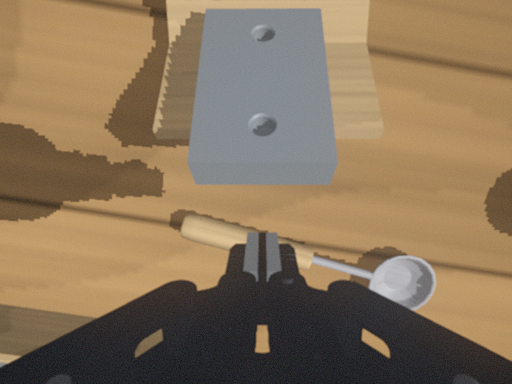

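Call:
carry_out(moves=[{"rx": -0.5, "ry": 0.9, "rz": 0, "x": -1.5, "y": 0, "z": 0.5, "grip": -1}, {"rx": 0, "ry": 0, "rz": 0, "x": 0, "y": 0, "z": 1.2, "grip": -1}, {"rx": 0, "ry": 0, "rz": 0, "x": 0, "y": 0, "z": 0.9, "grip": -1}, {"rx": 0, "ry": 0, "rz": 0, "x": 0, "y": 0, "z": 0, "grip": -1}])

```text
t: 13.47
eef_pos: [0.6745, -0.0137, 0.2502]
eef_rot: [[-0.987, -0.16, -0.001], [-0.16, 0.987, -0.002], [0.001, -0.002, -1.0]]
wrist_force: [-0.6, 0.9, 0.3]
opening: 0.001
```

```bash
python3 - <<'E'
from h import *
o=get_obs();print(o["t"],o["opening"],o["eef_pos"],o["wrist_force"])
go(place([[.1,0,.25]],ST)[0],toolR(ST[2]))
p=camera_params("wrist");im=capture("wrist"); cv2.imwrite("pics/w14.png",im[:,:,::-1])
q=.5**.5
f=lambda l,w,m:[l*q-m*q,w,.02+l*q+m*q]
print(proj("wrist",place([f(.1,.032,.0),f(.1,-.032,.0),f(.1,.032,.02),f(.1,-.032,.02),f(.02,0,.02),f(.08,0,.02)],ST),p).round())
E
```

```text
13.4667 0.0007660797817449932 [ 0.67451745 -0.01366392  0.25023117] [-0.56320256  0.85295872  0.2640055 ]
now [ 0.6745 -0.0137  0.2502] rotvec deg [-0.11 -0.06  0.06] | shift in current tool axes cm [0.73 0.03 0.02] | shift in target axes cm [0.73 0.03 0.02]
[[345. 181.]
 [182. 181.]
 [358. 151.]
 [169. 151.]
 [263.   6.]
 [264. 106.]]
```

View pics/w14.png

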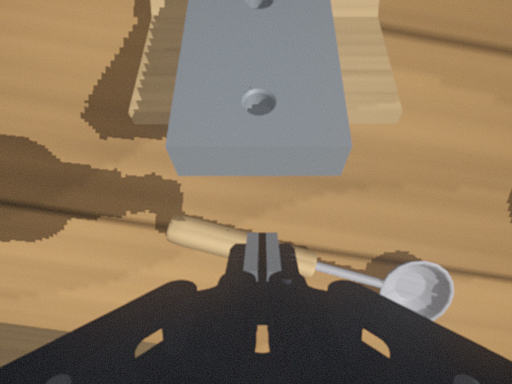

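Call:
carry_out(moves=[{"rx": 0, "ry": 0, "rz": 0, "x": 0.6, "y": 0, "z": 0.05, "grip": -1}, {"rx": 0, "ry": 0.1, "rz": 0, "x": 0.6, "y": 0, "z": 0.1, "grip": -1}, {"rx": 0, "ry": 0.2, "rz": 0, "x": 0.6, "y": 0, "z": 0.1, "grip": -1}, {"rx": 0, "ry": 0.2, "rz": 0, "x": 0.6, "y": 0, "z": 0.1, "grip": -1}])

```text
t: 13.85
eef_pos: [0.6479, -0.018, 0.2481]
eef_rot: [[-0.987, -0.16, -0.009], [-0.16, 0.987, -0.004], [0.009, -0.003, -1.0]]
wrist_force: [3.5, 1.4, 2.8]
opening: 0.0
```

```bash
python3 - <<'E'
from h import *
o=get_obs();print(o["t"],o["opening"],o["eef_pos"],o["wrist_force"])
go(place([[.0,0,.25]],ST)[0],toolR(ST[2]))
E
```

```text
13.85 0.0002905255734004469 [ 0.64788852 -0.01803526  0.2480716 ] [3.48858002 1.35336254 2.77499812]
now [ 0.6479 -0.018   0.2481] rotvec deg [-0.15 -0.52  0.05] | shift in current tool axes cm [ 8.04  0.04 -0.12] | shift in target axes cm [ 8.04  0.03 -0.19]
```

Call:
carry_out(moves=[{"rx": 0, "ry": 0, "rz": 0, "x": 0.7, "y": 0, "z": 0, "grip": -1}, {"rx": 0, "ry": 0, "rz": 0, "x": 0.7, "y": 0, "z": 0, "grip": -1}, {"rx": 0, "ry": 0, "rz": 0, "x": 0.7, "y": 0, "z": 0, "grip": -1}])

```text
t: 14.1
eef_pos: [0.6259, -0.0216, 0.2517]
eef_rot: [[-0.987, -0.16, 0.001], [-0.16, 0.987, -0.004], [-0.0, -0.004, -1.0]]
wrist_force: [5.3, 0.9, 4.9]
opening: -0.001
```

```bash
python3 - <<'E'
from h import *
o=get_obs();print(o["t"],o["opening"],o["eef_pos"],o["wrist_force"])
go(place([[.0,0,.25]],ST)[0],toolR(ST[2]))
p=camera_params("wrist");im=capture("wrist"); cv2.imwrite("pics/w15.png",im[:,:,::-1])
E
```

```text
14.1 -0.0010948729786544394 [ 0.62594972 -0.02163006  0.25174548] [5.31805917 0.86094212 4.93934469]
now [ 0.6259 -0.0216  0.2517] rotvec deg [-0.23  0.01  0.06] | shift in current tool axes cm [5.81 0.05 0.17] | shift in target axes cm [5.81 0.04 0.17]
```

View pics/w15.png

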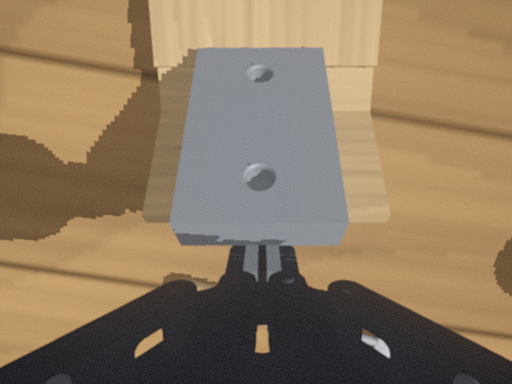

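Call:
carry_out(moves=[{"rx": 0, "ry": 0, "rz": 0, "x": 0.7, "y": 0, "z": 0.1, "grip": -1}, {"rx": 0, "ry": 0, "rz": 0, "x": 0.7, "y": 0, "z": 0.1, "grip": -1}, {"rx": 0, "ry": 0, "rz": 0, "x": 0.7, "y": 0, "z": 0.1, "grip": -1}])

```text
t: 14.4
eef_pos: [0.603, -0.0254, 0.2508]
eef_rot: [[-0.987, -0.16, 0.003], [-0.16, 0.987, -0.005], [-0.002, -0.005, -1.0]]
wrist_force: [0.6, -0.3, -0.1]
opening: -0.003
```

```bash
python3 - <<'E'
from h import *
o=get_obs();print(o["t"],o["opening"],o["eef_pos"],o["wrist_force"])
go(place([[.0,0,.25]],ST)[0],toolR(ST[2]))
p=camera_params("wrist");im=capture("wrist"); cv2.imwrite("pics/w16.png",im[:,:,::-1])
E
```

```text
14.4 -0.003300461210543158 [ 0.602983   -0.02544963  0.25084235] [ 0.57067618 -0.27106398 -0.12746389]
now [ 0.603  -0.0254  0.2508] rotvec deg [-0.29  0.14  0.05] | shift in current tool axes cm [3.48 0.05 0.08] | shift in target axes cm [3.48 0.05 0.08]
```

View pics/w16.png

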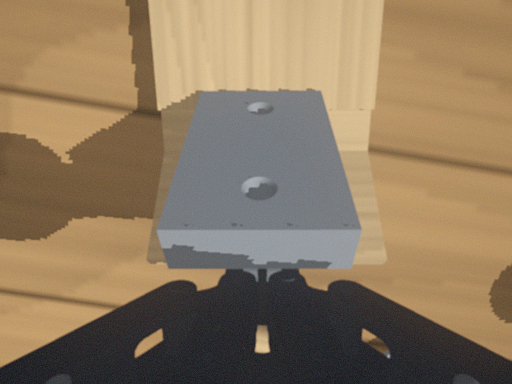

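Call:
carry_out(moves=[{"rx": 0, "ry": 0, "rz": 0, "x": 0.7, "y": 0, "z": 0.1, "grip": -1}, {"rx": 0, "ry": 0, "rz": 0, "x": 0.7, "y": 0, "z": 0.1, "grip": -1}, {"rx": 0, "ry": 0, "rz": 0, "x": 0.7, "y": 0, "z": 0.1, "grip": -1}, {"rx": 0, "ry": 0, "rz": 0, "x": 0.6, "y": 0, "z": 0.1, "grip": -1}])

```text
t: 14.78
eef_pos: [0.5777, -0.0295, 0.2572]
eef_rot: [[-0.987, -0.161, 0.027], [-0.161, 0.987, -0.004], [-0.026, -0.008, -1.0]]
wrist_force: [2.2, 1.1, 7.9]
opening: -0.002
```

```bash
python3 - <<'E'
from h import *
o=get_obs();print(o["t"],o["opening"],o["eef_pos"],o["wrist_force"])
go(place([[.0,0,.25]],ST)[0],toolR(ST[2]))
p=camera_params("wrist");im=capture("wrist"); cv2.imwrite("pics/w17.png",im[:,:,::-1])
E
```

```text
14.7833 -0.001980007237599164 [ 0.57772681 -0.02945269  0.25717434] [2.20488316 1.05077374 7.87940468]
now [ 0.5777 -0.0295  0.2572] rotvec deg [-0.47  1.5   0.09] | shift in current tool axes cm [0.95 0.05 0.69] | shift in target axes cm [0.93 0.04 0.72]
```

View pics/w17.png

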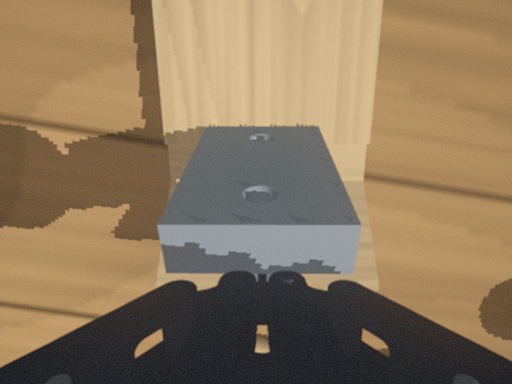

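Call:
carry_out(moves=[{"rx": 0, "ry": 0.5, "rz": 0, "x": 0.7, "y": 0, "z": 0, "grip": -1}, {"rx": 0, "ry": 0.5, "rz": 0, "x": 0.7, "y": 0, "z": 0, "grip": -1}, {"rx": 0, "ry": 0, "rz": 0, "x": 0.7, "y": 0, "z": 0, "grip": -1}])

```text
t: 15.08
eef_pos: [0.5563, -0.0327, 0.2614]
eef_rot: [[-0.987, -0.161, 0.017], [-0.161, 0.987, -0.007], [-0.015, -0.009, -1.0]]
wrist_force: [1.1, -0.2, 6.4]
opening: -0.001
```

```bash
python3 - <<'E'
from h import *
o=get_obs();print(o["t"],o["opening"],o["eef_pos"],o["wrist_force"])
go(place([[.0,0,.25]],ST)[0],toolR(ST[2]))
p=camera_params("wrist");im=capture("wrist"); cv2.imwrite("pics/w18.png",im[:,:,::-1])
E
```

```text
15.0833 -0.001127310288479091 [ 0.55625463 -0.03269253  0.26140856] [ 1.07543762 -0.23096297  6.4417766 ]
now [ 0.5563 -0.0327  0.2614] rotvec deg [-0.53  0.87  0.1 ] | shift in current tool axes cm [-1.23  0.03  1.16] | shift in target axes cm [-1.24  0.02  1.14]
```

View pics/w18.png

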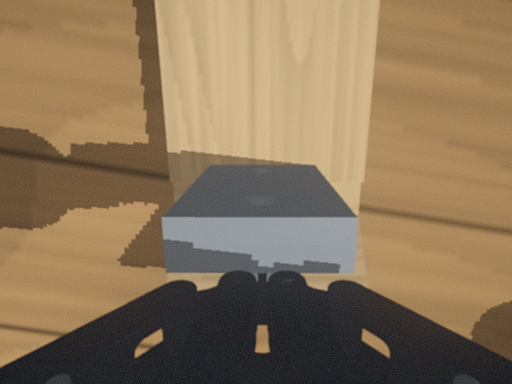

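Call:
carry_out(moves=[{"rx": 0, "ry": 0.4, "rz": 0, "x": 0.7, "y": 0, "z": 0, "grip": -1}, {"rx": 0, "ry": 0.4, "rz": 0, "x": 0.7, "y": 0, "z": 0, "grip": -1}, {"rx": 0, "ry": 0, "rz": 0, "x": 0.7, "y": 0, "z": 0, "grip": -1}])

```text
t: 15.38
eef_pos: [0.5331, -0.0364, 0.2618]
eef_rot: [[-0.987, -0.161, 0.001], [-0.161, 0.987, -0.009], [0.001, -0.009, -1.0]]
wrist_force: [0.4, -0.3, -0.5]
opening: -0.003
```

```bash
python3 - <<'E'
from h import *
o=get_obs();print(o["t"],o["opening"],o["eef_pos"],o["wrist_force"])
go(place([[.0,0,.25]],ST)[0],toolR(ST[2]))
p=camera_params("wrist");im=capture("wrist"); cv2.imwrite("pics/w19.png",im[:,:,::-1])
E
```

```text
15.3833 -0.0026870905799560277 [ 0.53312845 -0.03640728  0.26177473] [ 0.42136129 -0.32542478 -0.5296405 ]
now [ 0.5331 -0.0364  0.2618] rotvec deg [-0.53 -0.03  0.1 ] | shift in current tool axes cm [-3.59  0.02  1.18] | shift in target axes cm [-3.59  0.02  1.18]
```

View pics/w19.png

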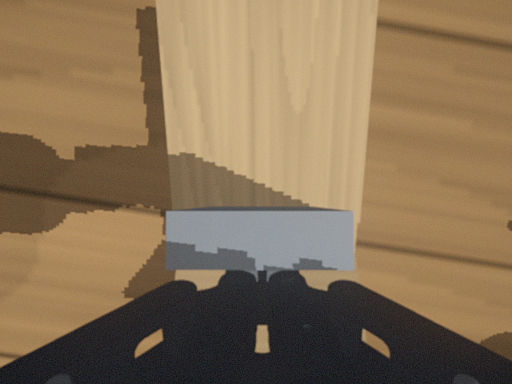

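Call:
carry_out(moves=[{"rx": 0, "ry": 0, "rz": 0, "x": 0.6, "y": 0, "z": 0, "grip": -1}, {"rx": 0, "ry": 0, "rz": 0, "x": 0, "y": 0, "z": 0, "grip": -1}])

```text
t: 15.6
eef_pos: [0.5249, -0.0378, 0.2599]
eef_rot: [[-0.987, -0.16, -0.003], [-0.16, 0.987, -0.009], [0.005, -0.008, -1.0]]
wrist_force: [-0.7, -0.8, 0.6]
opening: -0.003
```

```bash
python3 - <<'E'
from h import *
o=get_obs();print(o["t"],o["opening"],o["eef_pos"],o["wrist_force"])
p=camera_params("wrist");im=capture("wrist"); cv2.imwrite("pics/w20.png",im[:,:,::-1])
E
```

```text
15.6 -0.0032173793075605554 [ 0.52487318 -0.03776688  0.25987403] [-0.72575131 -0.79978958  0.55406869]
```

View pics/w20.png

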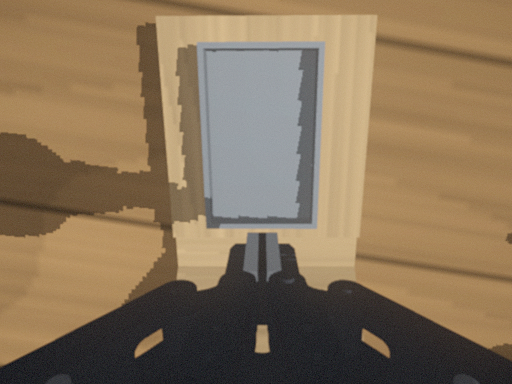

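Call:
carry_out(moves=[{"rx": 0, "ry": 0, "rz": 0, "x": 0, "y": 0, "z": -1, "grip": -1}, {"rx": 0, "ry": 0, "rz": 0, "x": 0.5, "y": 0, "z": -2.5, "grip": 0}, {"rx": 0, "ry": 0, "rz": 0, "x": 1, "y": 0, "z": -2.5, "grip": 1}, {"rx": 0, "ry": 0, "rz": 0, "x": 1, "y": 0, "z": -1, "grip": 1}, {"rx": 0, "ry": 0, "rz": 0, "x": 0, "y": 0, "z": 0, "grip": 1}])

```text
t: 16.07
eef_pos: [0.5001, -0.041, 0.3316]
eef_rot: [[-0.987, -0.161, -0.009], [-0.161, 0.987, -0.008], [0.01, -0.006, -1.0]]
wrist_force: [-0.3, -0.0, 0.7]
opening: 0.564
```

```bash
python3 - <<'E'
from h import *
o=get_obs();print(o["t"],o["opening"],o["eef_pos"],o["wrist_force"])
p=camera_params("wrist");im=capture("wrist"); cv2.imwrite("pics/w21.png",im[:,:,::-1])
np.save("p21.npy",p,allow_pickle=True)
cv2.imwrite("pics/w21b.png",cv2.resize(im[30:280,150:380,::-1],None,fx=2.4,fy=2.4,interpolation=cv2.INTER_CUBIC))
E
```

```text
16.0667 0.5643153569494957 [ 0.50013458 -0.04102594  0.33155603] [-0.30996715 -0.00715321  0.65708135]
```

View pics/w21.png

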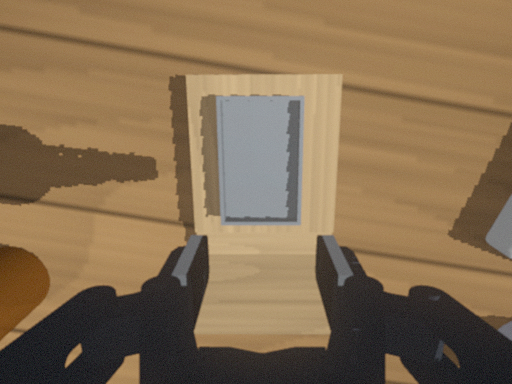

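View pics/w21b.png

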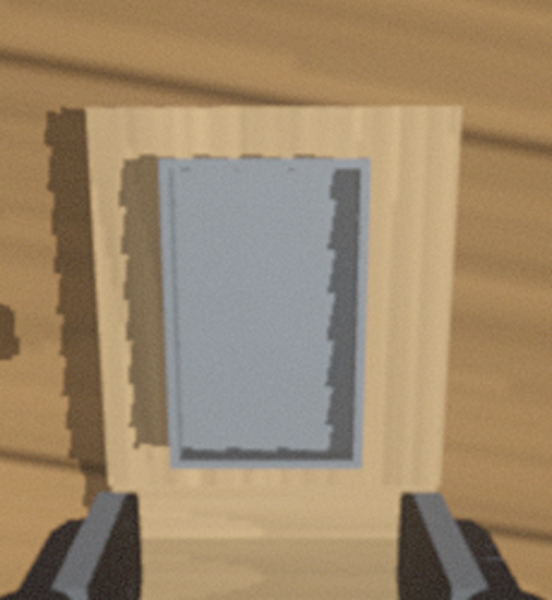

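```bash
python3 - <<'E'
from h import *
p=np.load("p21.npy",allow_pickle=True).item()
uv=np.array([[158,157],[371,157],[362,468],[173,468]])/2.4+[150,30]-.3
m=np.array([[-50,-32,46],[-50,32,46],[50,32,46],[50,-32,46]])/1e3
f=lambda q:(proj("x",place(m,q),p)-uv).ravel()
r=least_squares(f,[.5,-.04,.16],x_scale=[.01,.01,.1]);print(r.x.round(4),f(r.x).round(1))
print(place([[-.07,0,.0]],ST))
x,y,a=r.x
go(np.array([x,y,.2]),toolR(a))
E
```

```text
[ 0.4805 -0.0471  0.1666] [ 0.2  0.3  0.  -0.3  0.4 -0.1 -0.7  0.2]
[[ 0.49939409 -0.04165227  0.        ]]
now [ 0.5007 -0.041   0.3309] rotvec deg [-0.36 -0.54 -0.3 ] | shift in current tool axes cm [ 1.97 -0.2  13.11] | shift in target axes cm [ 2.09 -0.27 13.09]
```

Call:
carry_out(moves=[{"rx": -0.3, "ry": -0.5, "rz": -0.3, "x": 2, "y": -0.3, "z": 1, "grip": 1}, {"rx": 0, "ry": 0, "rz": 0, "x": 0, "y": 0, "z": 3, "grip": 1}, {"rx": 0, "ry": 0, "rz": 0, "x": 0, "y": 0, "z": 3, "grip": 1}, {"rx": 0, "ry": 0, "rz": 0, "x": 0, "y": 0, "z": 2, "grip": 1}, {"rx": 0, "ry": 0, "rz": 0, "x": 0, "y": 0, "z": 0, "grip": 1}])

```text
t: 16.53
eef_pos: [0.4828, -0.0472, 0.2375]
eef_rot: [[-0.986, -0.166, 0.004], [-0.166, 0.986, -0.001], [-0.004, -0.002, -1.0]]
wrist_force: [-1.0, 0.4, -0.2]
opening: 1.001
```

```bash
python3 - <<'E'
from h import *
o=get_obs();print(o["t"],o["opening"],o["wrist_force"])
go(np.array([.4805,-.0471,.194]),toolR(.1666))
p=camera_params("wrist");im=capture("wrist"); cv2.imwrite("pics/w22.png",im[:,:,::-1])
m=np.array([[-50,-32,46],[-50,32,46],[50,32,46],[50,-32,46]])/1e3
print(proj("x",place(m,[.4805,-.0471,.1666]),p))
E
```

```text
16.5333 1.0012662058317976 [-0.96648022  0.38548115 -0.24939228]
now [ 0.4828 -0.0472  0.2375] rotvec deg [-0.09  0.22  0.03] | shift in current tool axes cm [0.24 0.06 4.35] | shift in target axes cm [0.23 0.05 4.35]
[[195.04519923 129.43512513]
 [332.18694525 129.36260284]
 [321.76829174 313.33578615]
 [205.16521388 313.31558752]]
```

View pics/w22.png

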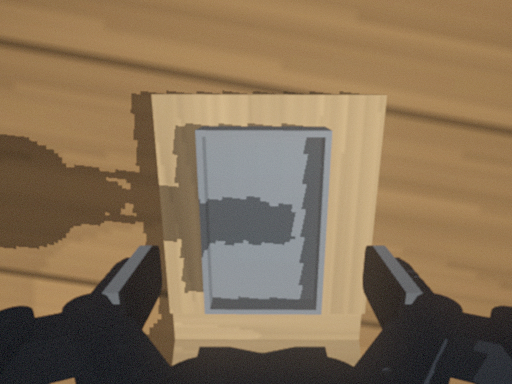

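Call:
carry_out(moves=[{"rx": 0, "ry": 0.2, "rz": 0, "x": 0.25, "y": 0, "z": 1.5, "grip": 1}, {"rx": 0, "ry": 0, "rz": 0, "x": 0, "y": 0, "z": 1.5, "grip": 1}, {"rx": 0, "ry": 0, "rz": 0, "x": 0, "y": 0, "z": 1, "grip": 1}, {"rx": 0, "ry": 0, "rz": 0, "x": 0, "y": 0, "z": 0, "grip": 1}])

```text
t: 16.92
eef_pos: [0.4832, -0.0477, 0.2019]
eef_rot: [[-0.986, -0.167, 0.006], [-0.167, 0.986, -0.002], [-0.006, -0.003, -1.0]]
wrist_force: [0.1, 0.2, 0.1]
opening: 1.0
```

```bash
python3 - <<'E'
from h import *
o=get_obs();print(o["t"],o["opening"],o["wrist_force"])
go(np.array([.4805,-.0471,.194]),toolR(.1666))
E
```

```text
16.9167 1.0001108527613665 [0.06620139 0.1574584  0.12606498]
now [ 0.4832 -0.0477  0.2019] rotvec deg [-0.19  0.34  0.06] | shift in current tool axes cm [0.26 0.1  0.79] | shift in target axes cm [0.25 0.1  0.79]
```

Call:
carry_out(moves=[{"rx": -0.2, "ry": 0.5, "rz": 0, "x": 0.3, "y": 0.1, "z": 0.5, "grip": 1}, {"rx": 0, "ry": 0, "rz": 0, "x": 0, "y": 0, "z": 0.3, "grip": 1}, {"rx": 0, "ry": 0, "rz": 0, "x": 0, "y": 0, "z": 0, "grip": 1}])

```text
t: 17.17
eef_pos: [0.4811, -0.0472, 0.1961]
eef_rot: [[-0.986, -0.167, -0.0], [-0.167, 0.986, -0.001], [0.001, -0.001, -1.0]]
wrist_force: [-0.3, 0.4, 0.1]
opening: 0.999
```

```bash
python3 - <<'E'
from h import *
o=get_obs();print(o["t"],o["opening"],o["wrist_force"])
go(np.array([.4805,-.0471,.194]),toolR(.1666))
E
```

```text
17.1667 0.999135453373764 [-0.26155147  0.4065023   0.12056781]
now [ 0.4811 -0.0472  0.1961] rotvec deg [-0.03 -0.03  0.08] | shift in current tool axes cm [0.05 0.02 0.21] | shift in target axes cm [0.05 0.02 0.21]
```

Call:
carry_out(moves=[{"rx": 0, "ry": 0, "rz": 0, "x": 0.05, "y": 0, "z": 0.25, "grip": 1}, {"rx": 0, "ry": 0, "rz": 0, "x": 0, "y": 0, "z": 0, "grip": 0.45}, {"rx": 0, "ry": 0, "rz": 0, "x": 0, "y": 0, "z": 0, "grip": 0.2}, {"rx": 0, "ry": 0, "rz": 0, "x": 0, "y": 0, "z": 0, "grip": 0.2}, {"rx": 0, "ry": 0, "rz": 0, "x": 0, "y": 0, "z": 0, "grip": 0.2}], squeeze=35)

```text
t: 17.58
eef_pos: [0.4812, -0.0473, 0.1958]
eef_rot: [[-0.986, -0.167, 0.003], [-0.167, 0.986, -0.001], [-0.003, -0.001, -1.0]]
wrist_force: [0.4, 0.2, -1.9]
opening: 0.742
```

```bash
python3 - <<'E'
from h import *
o=get_obs();print(o["t"],o["opening"],o["wrist_force"],o["eef_pos"])
np.save("grasp.npy",dict(p=o["eef_pos"],R=o["eef_rot"]),allow_pickle=True)
print("pan in tool",o["eef_rot"].T@(np.array([.4805,-.0471,.036])-o["eef_pos"]))
R=o["eef_rot"]; print("yaw err",np.arctan2(-R[0,1],R[1,1])-.1666)
E
```

```text
17.5833 0.7422772647526156 [ 0.39025669  0.15194418 -1.9408267 ] [ 0.48122112 -0.04728514  0.19578536]
pan in tool [0.00115281 0.00053021 0.15978206]
yaw err 0.0013203438519659716
```

Call:
carry_out(moves=[{"rx": 0, "ry": 0, "rz": 0, "x": 0, "y": 0, "z": -1, "grip": 0.2}, {"rx": 0, "ry": 0, "rz": 0, "x": 0, "y": 0, "z": -2.5, "grip": 0.2}, {"rx": 0, "ry": 0, "rz": 3, "x": 0, "y": 1, "z": -3, "grip": 0.2}, {"rx": 0, "ry": 0, "rz": 4, "x": 0, "y": 2, "z": -3, "grip": 0.2}, {"rx": 0, "ry": 0, "rz": 4, "x": 0, "y": 3, "z": -2, "grip": 0.2}])

```text
t: 18.0
eef_pos: [0.4737, 0.0103, 0.3087]
eef_rot: [[-0.999, 0.037, -0.013], [0.037, 0.999, -0.001], [0.013, -0.002, -1.0]]
wrist_force: [1.9, -0.4, -1.3]
opening: 0.739
```

```bash
python3 - <<'E'
from h import *
o=get_obs();print(o["t"],o["opening"],o["wrist_force"],o["eef_pos"])
SC=np.array([.4832,.24,-.2146])
go(place([[-.11,0,.33]],SC)[0],toolR(SC[2]))
E
```

```text
18.0 0.7394290116286526 [ 1.90601942 -0.39645639 -1.2762382 ] [0.47372756 0.01031254 0.3087439 ]
now [0.4737 0.0103 0.3087] rotvec deg [-0.15 -0.73 10.2 ] | shift in current tool axes cm [10.75 24.93 -2.02] | shift in target axes cm [14.97 22.64 -2.13]
```

```bash
python3 - <<'E'
from h import *
SC=np.array([.4832,.24,-.2146])
go(place([[.08,0,.36]],SC)[0],toolR(SC[2]))
E
```

```text
now [0.4737 0.0103 0.3087] rotvec deg [-0.15 -0.73 10.2 ] | shift in current tool axes cm [-7.91 21.56 -5.26] | shift in target axes cm [-4.03 22.64 -5.13]
```

Call:
carry_out(moves=[{"rx": 0, "ry": -0.5, "rz": 4, "x": -0.8, "y": 3.5, "z": -1, "grip": 0.2}, {"rx": 0, "ry": 0, "rz": 4, "x": -0.8, "y": 3.5, "z": -1, "grip": 0.2}, {"rx": 0, "ry": 0, "rz": 2, "x": -0.8, "y": 3.5, "z": -1, "grip": 0.2}, {"rx": 0, "ry": 0, "rz": 0, "x": -0.8, "y": 3.5, "z": -1, "grip": 0.2}, {"rx": 0, "ry": 0, "rz": 0, "x": -0.8, "y": 3.5, "z": -1, "grip": 0.2}])

```text
t: 18.42
eef_pos: [0.5393, 0.1822, 0.3705]
eef_rot: [[-0.974, 0.228, 0.007], [0.228, 0.974, -0.002], [-0.007, -0.0, -1.0]]
wrist_force: [0.4, -1.3, -2.0]
opening: 0.742
```

```bash
python3 - <<'E'
from h import *
SC=np.array([.4832,.24,-.2146])
go(place([[.08,0,.36]],SC)[0],toolR(SC[2]))
E
```

```text
now [0.5393 0.1822 0.3705] rotvec deg [-0.    0.4  -0.87] | shift in current tool axes cm [-1.21  4.47  1.06] | shift in target axes cm [-1.28  4.45  1.05]
```

Call:
carry_out(moves=[{"rx": 0, "ry": 0.4, "rz": -0.8, "x": -0.6, "y": 2.2, "z": 0.5, "grip": 0.2}, {"rx": 0, "ry": 0, "rz": 0, "x": -0.5, "y": 1.8, "z": 0.3, "grip": 0.2}, {"rx": 0, "ry": 0, "rz": 0, "x": 0, "y": 0, "z": 0, "grip": 0.2}, {"rx": 0, "ry": 0, "rz": 0, "x": 0, "y": 0, "z": 0, "grip": 0.2}])

```text
t: 18.75
eef_pos: [0.5605, 0.228, 0.367]
eef_rot: [[-0.979, 0.206, 0.005], [0.206, 0.979, 0.004], [-0.004, 0.004, -1.0]]
wrist_force: [-0.1, -0.4, -1.9]
opening: 0.739
```

```bash
python3 - <<'E'
from h import *
SC=np.array([.4832,.24,-.2146])
go(place([[.08,0,.36]],SC)[0],toolR(SC[2]))
p=camera_params("wrist");im=capture("wrist"); cv2.imwrite("pics/w23.png",im[:,:,::-1]);np.save("p23.npy",p,allow_pickle=True)
cv2.imwrite("pics/w23b.png",cv2.resize(im[0:150,180:350,::-1],None,fx=4,fy=4,interpolation=cv2.INTER_CUBIC))
print(proj("x",place([[.03,0,.0625],[-.03,0,.0625]],SC),p))
o=get_obs();print(o["t"],o["opening"])
E
```

```text
now [0.5605 0.228  0.367 ] rotvec deg [0.26 0.21 0.43] | shift in current tool axes cm [-0.18 -0.48  0.7 ] | shift in target axes cm [-0.19 -0.47  0.7 ]
[[254.36489868 119.02357165]
 [254.38520671  36.37261312]]
18.8 0.7430181169926368
```

View pics/w23.png

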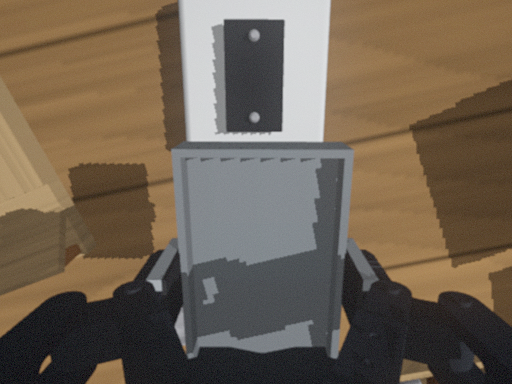

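View pics/w23b.png

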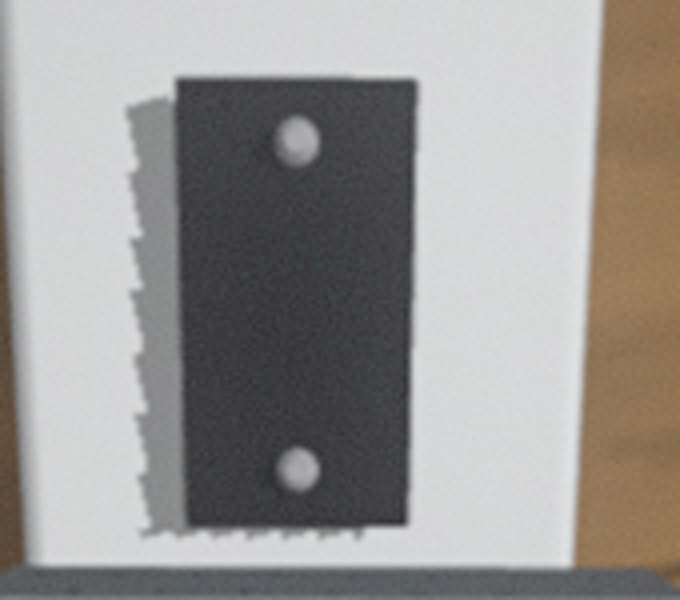

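```bash
python3 - <<'E'
from h import *
p=np.load("p23.npy",allow_pickle=True).item()
uv=np.array([[176,79],[416,79],[409,525],[187,525],[297.5,141],[298,469]])/4+[180,0]-.37
m=np.array([[-42,-23,56],[-42,23,56],[42,23,56],[42,-23,56],[-30,0,60],[30,0,60]])/1e3
f=lambda q:(proj("x",place(m,q),p)-uv).ravel()
r=least_squares(f,[.4832,.24,-.2146],x_scale=[.01,.01,.1]);print(r.x.round(4),f(r.x).round(1))
# pan in hand: front rim edge corners
uvp=np.array([[174,146],[351,146]])
o=get_obs();G=np.load("grasp.npy",allow_pickle=True).item()
c=np.array([.00115,.0005,.1598]);
pts=np.array([[.05,-.032,-.01],[.05,.032,-.01],[.05,-.032,.01],[.05,.032,.01]])+c
print(proj("x",pts@o["eef_rot"].T+o["eef_pos"],p).round(1))
E
python3 - <<'E'
import cv2
im=cv2.imread("pics/w23.png");cv2.imwrite("pics/w23c.png",cv2.resize(im[130:370,165:365],None,fx=2.5,fy=2.5,interpolation=cv2.INTER_CUBIC))
E
```

```text
[ 0.4819  0.2399 -0.2101] [-0.7 -1.1  0.9 -0.9  0.5  1.  -0.4  0.9 -0.3  0.2 -0.1  0.3]
[[171.4 147.1]
 [353.4 147. ]
 [183.9 139.5]
 [340.8 139.3]]
```

View pics/w23c.png

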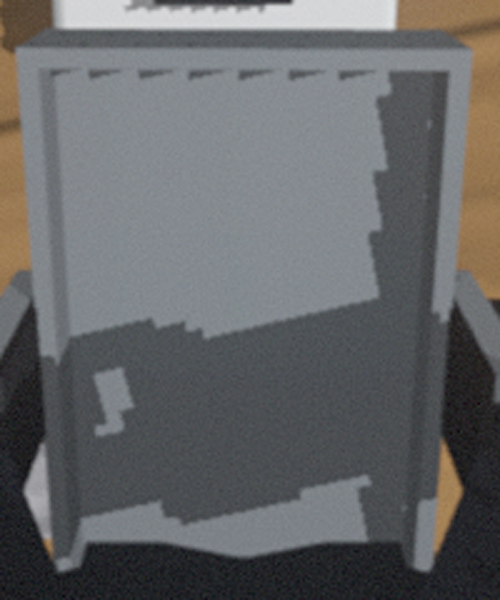

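```bash
cat >> h.py <<'E'
SC=np.array([.4819,.2399,-.2101]); C=np.array([.0008,.0005,.1598])
def gosc(h,dx=0,dy=0):
    R=toolR(SC[2]); go(place([[dx,dy,.066+h]],SC)[0]-R@C,R)
    o=get_obs();print(o["t"],o["opening"],o["wrist_force"].round(1))
E
python3 -c "
from h import *
gosc(.04)"
```

```text
now [0.5604 0.2278 0.3669] rotvec deg [0.28 0.2  0.16] | shift in current tool axes cm [ 7.88 -0.53 10.08] | shift in target axes cm [ 7.85 -0.5  10.11]
18.8 0.7430181169926368 [-0.8  0.3 -1.9]
```

Call:
carry_out(moves=[{"rx": 0.3, "ry": 0.2, "rz": 0.2, "x": 2.5, "y": -0.5, "z": 0, "grip": 0.2}, {"rx": 0, "ry": 0, "rz": 0, "x": 2.5, "y": 0, "z": 1.5, "grip": 0.2}, {"rx": 0, "ry": 0, "rz": 0, "x": 2.2, "y": 0, "z": 2, "grip": 0.2}, {"rx": 0, "ry": 0, "rz": 0, "x": 0, "y": 0, "z": 2, "grip": 0.2}, {"rx": 0, "ry": 0, "rz": 0, "x": 0, "y": 0, "z": 1.5, "grip": 0.2}])

```text
t: 19.22
eef_pos: [0.4863, 0.233, 0.2993]
eef_rot: [[-0.976, 0.216, 0.006], [0.216, 0.976, 0.0], [-0.006, 0.002, -1.0]]
wrist_force: [-0.5, 0.8, -2.3]
opening: 0.74
```

Call:
carry_out(moves=[{"rx": 0, "ry": 0, "rz": 0, "x": 0, "y": 0, "z": 0, "grip": 0.2}])

```text
t: 19.3
eef_pos: [0.4849, 0.2318, 0.2961]
eef_rot: [[-0.976, 0.217, 0.002], [0.217, 0.976, -0.002], [-0.002, -0.002, -1.0]]
wrist_force: [-0.2, 0.2, -2.5]
opening: 0.741
```

```bash
python3 -c "
from h import *
gosc(.03)"
```

```text
now [0.4849 0.2318 0.2961] rotvec deg [-0.1   0.11 -0.49] | shift in current tool axes cm [0.4  0.69 4.03] | shift in target axes cm [0.38 0.68 4.03]
19.3 0.7406122395742414 [-0.2  0.2 -2.5]
```

Call:
carry_out(moves=[{"rx": 0, "ry": 0, "rz": -0.5, "x": 0.4, "y": 0.7, "z": 1, "grip": 0.2}, {"rx": 0, "ry": 0, "rz": 0, "x": 0, "y": 0, "z": 1.5, "grip": 0.2}, {"rx": 0, "ry": 0, "rz": 0, "x": 0, "y": 0, "z": 1, "grip": 0.2}, {"rx": 0, "ry": 0, "rz": 0, "x": 0, "y": 0, "z": 0, "grip": 0.2}])

```text
t: 19.63
eef_pos: [0.4825, 0.238, 0.2626]
eef_rot: [[-0.977, 0.211, 0.006], [0.211, 0.977, -0.001], [-0.006, 0.001, -1.0]]
wrist_force: [0.2, -0.0, -2.9]
opening: 0.739
```

```bash
python3 -c "
from h import *
gosc(.012)"
```

```text
now [0.4825 0.238  0.2626] rotvec deg [ 0.03  0.32 -0.14] | shift in current tool axes cm [0.03 0.12 2.48] | shift in target axes cm [0.02 0.12 2.48]
19.6333 0.7388011523243609 [ 0.2 -0.  -2.9]
```

Call:
carry_out(moves=[{"rx": 0, "ry": 0.3, "rz": -0.1, "x": 0.05, "y": 0.15, "z": 1, "grip": 0.2}, {"rx": 0, "ry": 0, "rz": 0, "x": 0, "y": 0, "z": 0.8, "grip": 0.2}, {"rx": 0, "ry": 0, "rz": 0, "x": 0, "y": 0, "z": 0.5, "grip": 0.2}, {"rx": 0, "ry": 0, "rz": 0, "x": 0, "y": 0, "z": 0, "grip": 0.2}])

```text
t: 19.97
eef_pos: [0.4831, 0.2398, 0.2394]
eef_rot: [[-0.978, 0.21, 0.002], [0.21, 0.978, 0.002], [-0.002, 0.002, -1.0]]
wrist_force: [0.5, -0.2, -1.7]
opening: 0.738
```

```bash
python3 -c "
from h import *
gosc(.0)
im=capture('scene'); cv2.imwrite('pics/s24.png',cv2.resize(im[100:240,270:440,::-1],None,fx=4,fy=4))
"
```

```text
now [0.4831 0.2398 0.2394] rotvec deg [ 0.12  0.1  -0.06] | shift in current tool axes cm [ 0.05 -0.07  1.36] | shift in target axes cm [ 0.04 -0.07  1.36]
19.9667 0.738140683541014 [ 0.5 -0.2 -1.7]
```

View pics/s24.png

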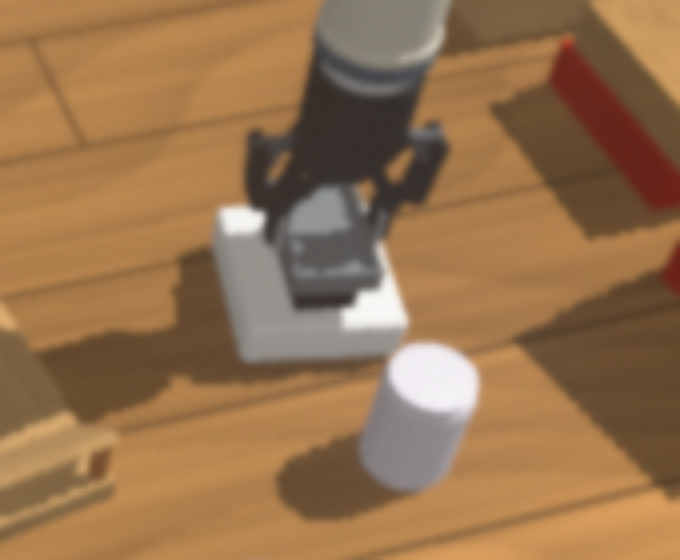

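Call:
carry_out(moves=[{"rx": 0, "ry": 0.1, "rz": 0, "x": 0.05, "y": -0.07, "z": 0.4, "grip": 0.2}, {"rx": 0, "ry": 0, "rz": 0, "x": 0, "y": 0, "z": 0.1, "grip": 0.2}, {"rx": 0, "ry": 0, "rz": 0, "x": 0, "y": 0, "z": 0, "grip": 0.2}])

```text
t: 20.27
eef_pos: [0.4829, 0.2394, 0.2356]
eef_rot: [[-0.978, 0.21, 0.002], [0.21, 0.978, 0.003], [-0.002, 0.003, -1.0]]
wrist_force: [-0.3, 0.2, -2.5]
opening: 0.738
```

```bash
python3 -c "
from h import *
gosc(.0)
"
```

```text
now [0.4829 0.2394 0.2356] rotvec deg [ 0.19  0.1  -0.06] | shift in current tool axes cm [ 0.03 -0.02  0.98] | shift in target axes cm [ 0.03 -0.02  0.98]
20.2667 0.7381261351853516 [-0.3  0.2 -2.5]
```

Call:
carry_out(moves=[{"rx": 0.2, "ry": 0.1, "rz": 0, "x": 0.05, "y": 0, "z": 0.3, "grip": 0.2}, {"rx": 0, "ry": 0, "rz": 0, "x": 0, "y": 0, "z": 0.2, "grip": 0.2}, {"rx": 0, "ry": 0, "rz": 0, "x": 0, "y": 0, "z": 0, "grip": 0.2}])

```text
t: 20.52
eef_pos: [0.4826, 0.2395, 0.2309]
eef_rot: [[-0.978, 0.21, 0.001], [0.21, 0.978, 0.0], [-0.001, 0.0, -1.0]]
wrist_force: [-0.4, 0.1, -1.8]
opening: 0.736
```

```bash
python3 -c "
from h import *
gosc(.0)
"
```

```text
now [0.4826 0.2395 0.2309] rotvec deg [ 0.02  0.06 -0.07] | shift in current tool axes cm [-0.   -0.03  0.51] | shift in target axes cm [-0.   -0.03  0.51]
20.5167 0.7362538867445217 [-0.4  0.1 -1.8]
```

Call:
carry_out(moves=[{"rx": 0, "ry": 0, "rz": 0, "x": 0, "y": 0, "z": 0.25, "grip": 0.2}, {"rx": 0, "ry": 0, "rz": 0, "x": 0, "y": 0, "z": 0, "grip": 0.2}])

```text
t: 20.68
eef_pos: [0.4826, 0.2396, 0.2283]
eef_rot: [[-0.978, 0.21, 0.001], [0.21, 0.978, 0.0], [-0.001, 0.0, -1.0]]
wrist_force: [0.6, 0.3, -1.9]
opening: 0.741
```

Call:
carry_out(moves=[{"rx": 0, "ry": 0, "rz": 0, "x": 0, "y": 0, "z": 0.2, "grip": 0.2}, {"rx": 0, "ry": 0, "rz": 0, "x": 0, "y": 0, "z": 0, "grip": 0.2}])

```text
t: 20.85
eef_pos: [0.4826, 0.2396, 0.2261]
eef_rot: [[-0.978, 0.21, 0.001], [0.21, 0.978, 0.0], [-0.001, 0.0, -1.0]]
wrist_force: [0.5, 0.4, -1.7]
opening: 0.738
```

```bash
python3 -c "
from h import *
gosc(.0)
"
```

```text
now [0.4826 0.2396 0.2261] rotvec deg [ 0.02  0.07 -0.06] | shift in current tool axes cm [-0.   -0.03  0.03] | shift in target axes cm [-0.   -0.03  0.03]
20.85 0.7378383438833466 [ 0.5  0.4 -1.7]
```

Call:
carry_out(moves=[{"rx": 0, "ry": 0, "rz": 0, "x": 0, "y": 0, "z": 0.15, "grip": 0.2}, {"rx": 0, "ry": 0, "rz": 0, "x": 0, "y": 0, "z": 0, "grip": 0.2}])

```text
t: 21.02
eef_pos: [0.4828, 0.2397, 0.226]
eef_rot: [[-0.978, 0.21, 0.003], [0.21, 0.978, 0.001], [-0.002, 0.001, -1.0]]
wrist_force: [-0.5, -0.3, -2.0]
opening: 0.747
```

```bash
python3 -c "
from h import *
gosc(.0)
im=capture('scene'); cv2.imwrite('pics/s25.png',cv2.resize(im[100:240,270:440,::-1],None,fx=4,fy=4))
"
```

```text
now [0.4828 0.2397 0.226 ] rotvec deg [ 0.07  0.14 -0.06] | shift in current tool axes cm [ 0.01 -0.05  0.02] | shift in target axes cm [ 0.01 -0.05  0.02]
21.0167 0.7466846811727307 [-0.5 -0.3 -2. ]
```

View pics/s25.png

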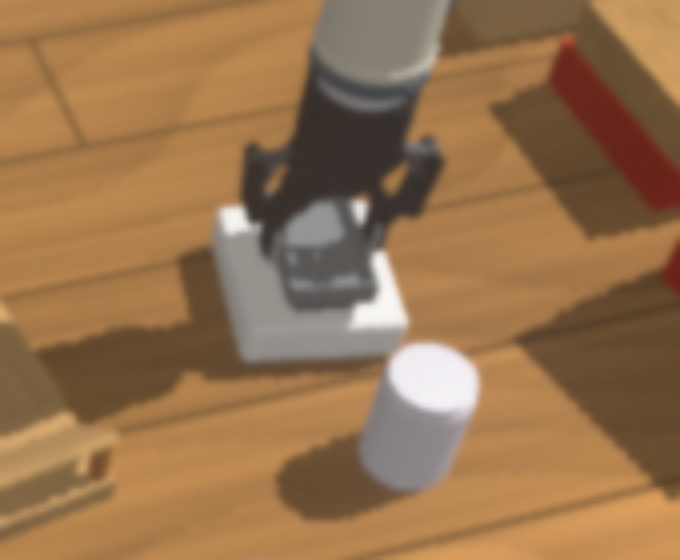

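Call:
carry_out(moves=[{"rx": 0, "ry": 0, "rz": 0, "x": 0, "y": 0, "z": 0, "grip": 0.6}, {"rx": 0, "ry": 0, "rz": 0, "x": 0, "y": 0, "z": 0, "grip": 1}, {"rx": 0, "ry": 0, "rz": 0, "x": 0, "y": 0, "z": 0, "grip": 1}, {"rx": 0, "ry": 0, "rz": 0, "x": 0, "y": 0, "z": 0, "grip": 1}])

```text
t: 21.4
eef_pos: [0.4832, 0.2398, 0.2268]
eef_rot: [[-0.978, 0.21, 0.005], [0.21, 0.978, 0.002], [-0.004, 0.003, -1.0]]
wrist_force: [-0.4, -0.3, 1.2]
opening: 0.997
```

```bash
python3 -c "
from h import *
gosc(.0)
p=camera_params('wrist');im=capture('wrist'); cv2.imwrite('pics/w26.png',im[:,:,::-1])
"
```

```text
now [0.4832 0.2398 0.2268] rotvec deg [ 0.15  0.25 -0.06] | shift in current tool axes cm [ 0.05 -0.07  0.1 ] | shift in target axes cm [ 0.05 -0.07  0.1 ]
21.4 0.9970283515037341 [-0.4 -0.3  1.2]
```

View pics/w26.png

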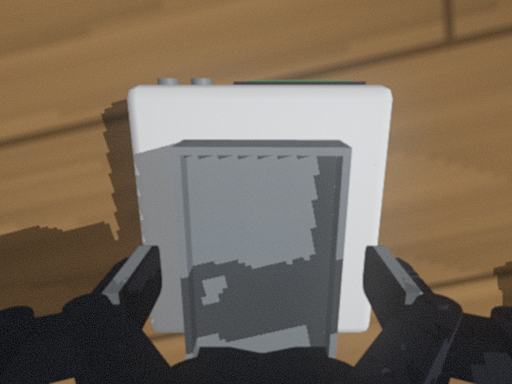

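Released; the pan is centred between the open fingers. Retreat straight up and check.

Call:
carry_out(moves=[{"rx": 0, "ry": 0, "rz": 0, "x": 0, "y": -0.05, "z": -0.8, "grip": 1}, {"rx": 0, "ry": 0, "rz": 0, "x": 0, "y": 0, "z": -1.5, "grip": 1}, {"rx": 0, "ry": 0, "rz": 0, "x": 0, "y": 0, "z": -2.5, "grip": 1}, {"rx": 0, "ry": 0, "rz": 0, "x": 0, "y": 0, "z": -3, "grip": 1}, {"rx": 0, "ry": 0, "rz": 0, "x": 0, "y": 0, "z": -2, "grip": 1}])

```text
t: 21.87
eef_pos: [0.4814, 0.2385, 0.3231]
eef_rot: [[-0.978, 0.21, -0.007], [0.21, 0.978, -0.003], [0.006, -0.005, -1.0]]
wrist_force: [0.8, 0.0, 0.4]
opening: 1.002
```

Call:
carry_out(moves=[{"rx": 0, "ry": 0, "rz": 0, "x": 1, "y": 0, "z": -2, "grip": 1}, {"rx": 0, "ry": 0, "rz": 0, "x": 0, "y": 0, "z": 0, "grip": 1}, {"rx": 0, "ry": 0, "rz": 0, "x": 0, "y": 0, "z": 0, "grip": 1}])

```text
t: 22.12
eef_pos: [0.4718, 0.2406, 0.3523]
eef_rot: [[-0.978, 0.21, 0.003], [0.21, 0.978, 0.001], [-0.003, 0.002, -1.0]]
wrist_force: [-1.1, 0.1, -0.8]
opening: 0.997
```

```bash
python3 -c "
from h import *
gosc(.0)
p=camera_params('wrist');im=capture('wrist')
c=im[60:290,150:380,::-1]; cv2.imwrite('pics/w27.png',cv2.resize(c,None,fx=2.5,fy=2.5,interpolation=cv2.INTER_CUBIC)); np.save('p27.npy',p,allow_pickle=True)
m=np.array([[-50,-32,76],[-50,32,76],[50,32,76],[50,-32,76]])/1e3
print((proj('x',place(m,SC),p)-[150,60]+.3)*2.5)
im=capture('scene'); cv2.imwrite('pics/s27.png',im[:,:,::-1])
"
```

```text
now [0.4718 0.2406 0.3523] rotvec deg [ 0.1   0.18 -0.08] | shift in current tool axes cm [-1.04  0.07 12.66] | shift in target axes cm [-1.08  0.09 12.65]
22.1167 0.9966407608906944 [-1.1  0.1 -0.8]
[[171.11567972 185.91617475]
 [394.57395964 185.26336022]
 [383.68034262 500.40459117]
 [183.16967456 501.07654564]]
```

View pics/w27.png

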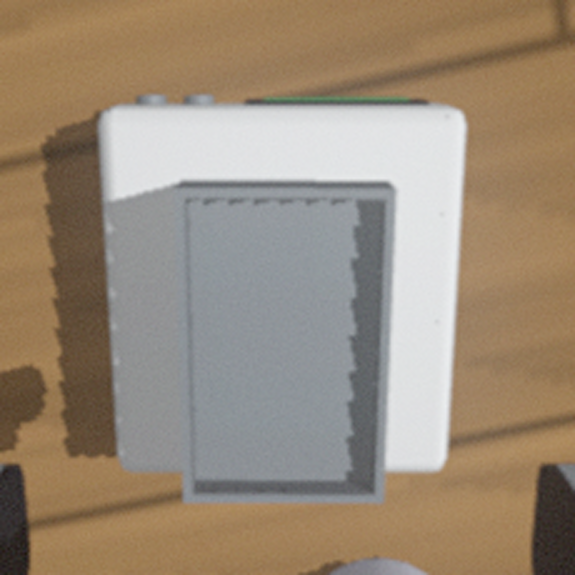

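View pics/s27.png

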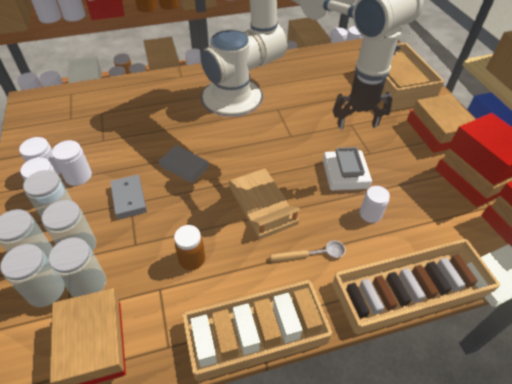

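```bash
python3 -c "
import cv2
im=cv2.imread('pics/w27.png');cv2.imwrite('pics/w27b.png',cv2.resize(im[160:520,150:420],None,fx=2.2,fy=1.66))
im=cv2.imread('pics/s27.png');cv2.imwrite('pics/s27b.png',cv2.resize(im[135:205,310:385],None,fx=8,fy=8,interpolation=cv2.INTER_CUBIC))
"
```

```text
(no output)
```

View pics/w27b.png

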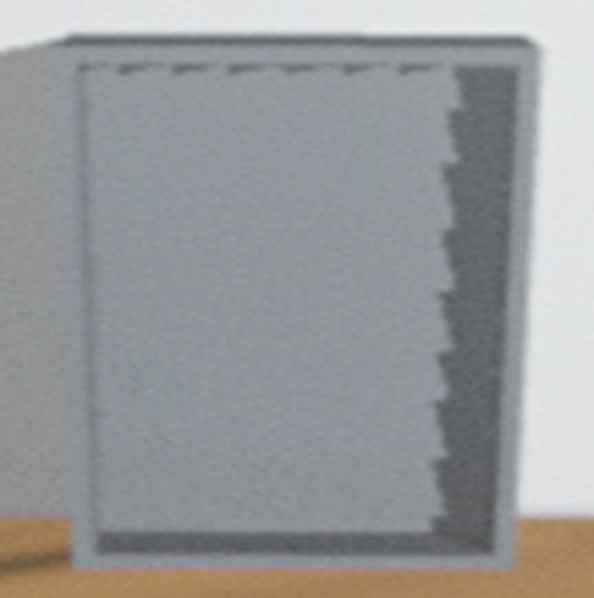

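View pics/s27b.png

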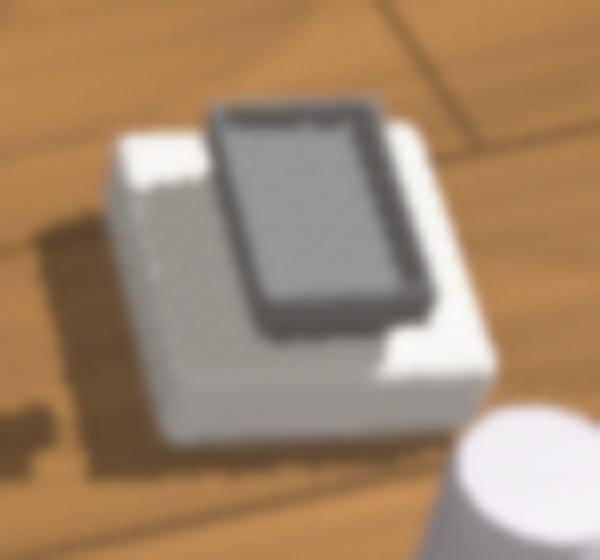

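```bash
python3 - <<'E'
from h import *
p=np.load("p27.npy",allow_pickle=True).item()
uv=np.array([[176,189],[395.5,189],[385,503],[183,503]])/2.5+[150,60]-.3
m=np.array([[-50,-32,0],[-50,32,0],[50,32,0],[50,-32,0]])/1e3
f=lambda q:(proj("x",place(m,q[:3])+[0,0,.076],p)-uv).ravel()
r=least_squares(f,SC,x_scale=[.01,.01,.1]);print(r.x.round(4),f(r.x).round(1),r.cost)
g=lambda q:(proj("x",place(m,q[:3])+[0,0,q[3]],p)-uv).ravel()
r=least_squares(g,[*SC,.076],x_scale=[.01,.01,.1,.01]);print(r.x.round(4),g(r.x).round(1),r.cost)
# scene-cam check
p=P["scene"]; uv=np.array([[205,105],[378,97],[437,290],[258,305]])/8+[310,135]-.44
r=least_squares(g,[*SC,.076],x_scale=[.01,.01,.1,.01]);print("scene",r.x.round(4),g(r.x).round(1))
r=least_squares(f,SC,x_scale=[.01,.01,.1]);print("scene",r.x.round(4),f(r.x).round(1))
E
```

```text
[ 0.4829  0.2402 -0.2157] [-0.8 -0.2  0.7  0.  -0.3  0.2  0.4  0.1] 0.7158047188067873
[ 0.4831  0.2402 -0.2157  0.0752] [-0.7 -0.   0.5  0.2 -0.4 -0.   0.5 -0.2] 0.605053578149957
scene [ 0.4899  0.2332 -0.2229  0.0848] [ 0.1 -0.2 -0.4  0.1  0.1  0.6  0.1 -0.5]
scene [ 0.4825  0.2384 -0.222 ] [ 0.2 -0.  -0.4  0.2  0.   0.4  0.2 -0.6]
```

```bash
python3 -c "
from station import *
print(get_obs()['joint_velocities'].round(3)); print(hand_in())"
```

```text
[-0.002  0.018  0.027 -0.001 -0.003  0.001]
the job is handed in; nothing more can be done
None
```

The pan now sits open side up on the scale with both pegs in its sockets, and I handed the job in at about 22 s of the 66 s allowed. `hand_in()` gives no verdict, so the result rests on my own checks.

- **Slope:** I laid the smallest pan underside up on the slope with its lower end in the groove and let go. The wrist picture put it within about 2 mm of the rest pose.
- **Tipping:** The first push failed because the arm drifted upward and the fingers pressed on the pan's end face, at about 13 N and without moving it much. I backed off, went lower and pushed again. The pan then tipped over and lay open side up on the landing board.
- **Scale:** I gripped the pan across its width and lowered it onto the scale. The force reading showed no contact on the way down, and the last step down moved nothing, so I let go.

**Last checks:**
- **Sideways position:** The wrist picture puts the pan's middle 1.0 to 1.3 mm from the seat (limit 4 mm).
- **Direction:** The wrist picture puts its length within 0.006 rad of the line of pegs.
- **Height:** The wrist picture puts the rim at 75 mm, where 76 mm means fully home.
- **Disagreement:** A fit from the scene camera with height left free gave a rim height of 85 mm and a position about 10 mm off. That fit is weakly constrained. With height fixed at 76 mm it agreed with the wrist picture to about 2 mm.
- **Bystanders:** In the last scene picture the tin, jar and scoop look unmoved; I did not measure them.

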